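# Take the slide carrier out of the slide incubator

## Robot

A 6-joint arm with a two-finger parallel gripper is mounted at the origin on the work surface. World frame = base frame: x ahead of the robot, y to its left, z up, the work surface at z = 0. Lengths are in mm, angles in degrees, forces in N, time in s.
With the tool pointing down it reaches from about 350 to 800 mm from the base axis. Payload 7.3 kg.
Tool frame: the origin (TCP) lies midway between the tips of the shut fingers; the grasp point (between the pads) lies 19 mm behind it (grasp_offset is the z of the grasp point in the tool frame, in mm); z points along the fingers, y is the direction in which the jaws open and shut (so a half turn about z gives the same grasp; the last joint's range is limited). The gripper opens to 85 mm and grips with 20 to 120 N. Pads are 22 mm wide; open, the fingers measure 114 mm over their backs; the gripper's body (76 mm by 85 mm) begins 54 mm behind the grasp point. The pads swing forward as they close: fully open they stand 13 mm farther back than shut.
Start: joints at [-75.459, 19.595, 87.324, -0, 73.075, -8.365], TCP at [204.372, -483.61, 206.022] pointing down, gripper open.
Joint ranges: [-145.02, 145.02], [-44.19, 115.74], [2.07, 154.8], [-57.11, 237.11], [16.16, 152.29], [-177.93, 177.93]. Speed limits (degrees/s): [147.25, 147.25, 180, 180, 180, 180].

## Interface

Orientations are given as [roll, pitch, yaw] about the fixed x, y, z axes, in that order (R = Rz(yaw) Ry(pitch) Rx(roll)).
In Python, from workcell import * gives the robot as it stands.
- The arm moves only by the tool apply_moves, never from a script. Its argument "increments" is one flat list of numbers, 4 for each row, row after row: the shift along the tool's x, y, z in mm, then the turn about the tool's z in degrees. In form: [x, y, z, spin, x, y, z, spin, ...]. A call has 1 to 12 rows; each row shifts and turns the commanded pose from where the row before left it, along the tool's axes as they then stand; what a row does not reach is not made up. A row lasts 1/12 s, in which the tool goes at most 41.7 mm and 7.16 degrees, less where a joint would pass 70% of its speed; a pose out of reach is approached as far as the arm can. A call with a gripper value outside its range is refused whole. "jaw" is the opening, from 0 (shut) to 1 (fully open), set as the call begins (left out, the last holds). The fingers move at their own pace and stop on an object; "squeeze" is the grip in N (left out, the last holds). Time passes only in rows, so rows that do not move let the fingers close. It gives the time, the measured TCP pose, the force and the opening at its end, in the units of the state.
- state(): the state, without advancing time (a new reading comes with each control period).
- get_image(name): name is "side" or "top" or "wrist"; returns a dict with "pixels" (480x640x3 uint8, red, green, blue), "mtx" (3x3 intrinsics, pixels), "k1" (the pictures are not rectified: a ray, as slopes to the right and down, at radius r is drawn at 1 + k1 r^2 times it, then the intrinsics apply), "pose" (4x4, takes a point from camera to world coordinates); the wrist camera has in their place "T_tool_cam" (4x4, takes a point from camera to tool coordinates, whose origin is the TCP and whose axes are the flange's). Camera axes: x right, y down, z forward; pixel columns grow to the right and rows downward; lengths in mm; the calibration is good to about 2 mm. A picture is of the moment at which its call begins: read the wrist's pose just before it. There is no depth.
- job_done(): hands the job in, once; it reports no verdict.
The state is a dict: "time_s": time; "joint_pos": joint angles; "joint_vel": joint speeds; "effort": joint torques, N m; "ee_pos": TCP position; "tcp_rot": TCP orientation; "ft_force": force on the tool from outside, world axes, zero at the start; "torque": the same for the moment, N m; "grip_width": finger opening in mm.
Only numpy, scipy, OpenCV 4.12 (cv2) and the standard library are available. Lean on these libraries where they do the work, as an engineer would, in place of code of your own. Each camera call takes 0.05 s, during which the arm holds its last target.

## Task

The incubation is over. Press the release button on the slide incubator so that its clear lid springs open to its stop and, with the lid left standing fully open, take the slide carrier by its upright tab, lift that end over the sill, draw the carrier out endwise from under the heated cover without forcing it, and lay it gently, slides up, on the cooling plate: whole on the plate, lengthwise along its middle. Leave the two water troughs in their lanes and everything else on the bench where it stands.

Things in the scene. Friction and masses are not known exactly. Their poses are not given: they have to be found in the camera images.
- incubator: Slide incubator, a white bench instrument 324 (x) x 232 (y) x 98 mm, fixed. Origin on the bench under its middle; its front (button, sill) points to its own -x, z is up. Its flat bed, 48 mm above the bench, has three lanes along x at y = -66, 0 and +66 mm, each 37 mm wide between ribs 8 mm high and ending at x = +110 mm. Side rims beside the lid are 67 mm high.
- sill_top (a point): Middle of the top of the fixed sill across the front mouths of all three lanes: 14 mm above the bed (62 mm above the bench), 6 mm thick (incubator x = -95.5 to -89.5 mm). In front of it lies a deck at bed height to x = -132 mm with the lid's catch on it (59 mm high, 30 mm wide, at y = 0); then the front panel slopes down at 40 degrees to x = -174 mm.
- cover_edge (a point): Middle of the lower front edge of the fixed heated cover, which roofs the lanes from here (incubator x = +15 mm) to their rear end. Its underside is 19 mm above the bed (67 mm above the bench), its top 97 mm. A carrier cannot be lifted level over the sill under it: the tab end must be raised, about 14 to 23 mm before it is drawn.
- lid (a joint): Clear plastic clamshell lid over the front half of the incubator, angle in rad: 0 shut and latched, 1.26 at its stop. 226 mm wide, reaching 130 mm forward of its hinge, with a front skirt hanging 42 mm below the hinge's level when shut. When the catch lets go, a spring (0.5 to 0.9 N m) throws it open in about a second and holds it softly against the stop.
- lid_hinge (a point): Middle of the lid's hinge line (along y), 94 mm above the bench at incubator x = +15 mm.
- lid_edge (a point): Middle of the lower front edge of the lid's skirt; moves with the lid. With the lid fully open it overhangs the lanes' front ends, at about incubator x = -65 mm and 205 mm above the bench, so that a hand pointing straight down cannot reach the tab: it must lean 20 to 50 degrees, its body towards the incubator's front.
- button_top (a point): Centre of the face of the grey release button, 30 x 34 mm, in the middle of the sloped front panel, 10 mm proud. Its z axis is the face's outward normal, 40 degrees from vertical, leaning to the incubator's front; press along -z. Spring-loaded, travel 8 mm, 2 N to start and about 6 N at full depth; it lets the lid go after about 5 mm and comes back by itself.
- carrier: The slide carrier as a whole: origin in the middle of its underside, x along it from the tab end to the rear end, z up. As it lies in a lane its rear 90 mm are under the heated cover and its front end is 2 to 7 mm behind the sill. It may be in any of the three lanes.
- carrier_mid (a point): Centre of the slide carrier, half-way up its bar: a flat aluminium bar 190 (x) x 32 (y) x 8 mm, about 0.15 to 0.25 kg, with two glass microscope slides lying end to end on it and an upright tab at its front end. This point is 4 mm above its underside.
- carrier_tab (a point): Grip point in the middle of the carrier's upright finger tab: an aluminium plate 10 mm thick (along y), 25 mm long (along x), standing 30 mm above the bar's upper face (8 to 38 mm above the underside). The point is 26 mm above the underside, 12.5 mm behind the front end; x runs towards the carrier's rear, z up.
- carrier_nose (a point): Middle of the carrier's lower front edge (tab end), 95 mm from its centre, on its underside.
- carrier_tail (a point): Middle of the carrier's lower rear edge, 95 mm from its centre, on its underside.
- trough_a_mid (a point): Centre of a white open water trough, 190 x 32 x 16 mm, without a tab, in one of the other lanes; stays there.
- trough_b_mid (a point): Centre of the second, identical water trough in the remaining lane; stays there.
- cold_plate: Cooling plate: a plain finned aluminium slab 230 (x) x 100 (y) mm, its flat top 24 mm above the bench, fixed, to the right (-y) of the incubator's front. Origin on the bench under its middle; x along its length, z up.
- buffer_bottle: Bystander: small bottle, 60 mm across, 130 mm high; origin under its middle.
- stain_jar: Bystander: jar, 68 mm across, 85 mm high; origin under its middle.
- petri_dishes: Bystander: two stacked Petri dishes, 91 mm across, 31 mm high; origin under their middle.

How it is judged (in metres and radians):
On the way, in this order (a step that is already met when the one before it is completed fails the run):
1. the lid has sprung open to its stop, the carrier still lying in its lane (value of joint lid above 1.19 rad and z of carrier_nose in the frame of incubator below 0.056 m and x of carrier_nose in the frame of incubator above -0.0935 m), for 0.2 s.
2. the carrier's tab end is lifted above the sill while its rear end is still well under the heated cover and the lid stands open (z of carrier_nose in the frame of incubator above 0.062 m and x of carrier_tail in the frame of incubator above 0.05 m and value of joint lid above 1.14 rad), for 0.1 s.
3. the carrier is drawn out endwise over the sill until its rear end is clear of the heated cover, the lid still standing open (x of carrier_tail in the frame of incubator below 0.013 m and x of carrier_nose in the frame of incubator below -0.15 m and angle between the x axis of carrier_mid and the x axis of incubator, either way round below 0.6 rad and value of joint lid above 1.14 rad), for 0.05 s.
At the end, for the whole second after the job is handed in: The lid stands open at its stop (within 0.07 rad); the carrier lies released and at rest, flat (within 3 degrees) and slides up on the cooling plate, its centre within 25 mm of the plate's middle both ways, its length along the plate's length within 11 degrees, either way round (value of joint lid above 1.19 rad and x of carrier_mid in the frame of cold_plate between -0.025 and 0.025 m and y of carrier_mid in the frame of cold_plate between -0.025 and 0.025 m and z of carrier_mid in the frame of cold_plate between 0.025 and 0.031 m and angle between carrier_mid's own z axis and vertical below 0.05 rad and angle between the x axis of carrier_mid and the x axis of cold_plate, either way round below 0.2 rad and linear speed of carrier below 0.02 m/s and angular speed of carrier below 0.2 rad/s); the robot touches nothing.
It fails at once if the carrier is forced against the incubator (more than 40 N) (contact force between carrier and incubator above 40 N).
It fails at once if the carrier is dropped or banged on the cooling plate (more than 80 N) (contact force between carrier and cold_plate above 80 N).
It fails at once if a water trough is shifted by more than 15 mm (distance of any of trough_a_mid, trough_b_mid from where it was at the start of the episode above 0.015 m).
It fails at once if a bystander on the bench is pushed away by more than 30 mm or knocked over (distance of any of buffer_bottle, stain_jar, petri_dishes from where it was at the start of the episode above 0.03 m or angle between any of buffer_bottle, stain_jar, petri_dishes's own z axis and vertical above 0.5 rad).
It also fails if it takes over 56 s, if anything falls off the work surface, if the arm or the gripper's body presses on something with over 40 N, if the wrist force passes 120 N, or if a joint passes its speed limit or range.

## Working session

There is one attempt and no reset: what is moved stays moved. The work goes in short steps, Python scripts to look and compute and a tool call to move; the robot and the scene stay as the last step left them, time stands still between calls to the robot, and variables do not carry over. Pictures are saved under pics/ and viewed, and the job is handed in when it is done.

Besides the shell and the picture viewer there is one more tool, called after "Emit:" as name(argument=value, ...), one argument or row to a line, values as JSON. apply_moves: Moves the arm, as the interface text tells. Its arguments: {"type":"object","properties":{"increments":{"type":"array"},"jaw":{"type":"number"},"squeeze":{"type":"number"}},"required":["increments"]}

```bash
ls; mkdir -p pics; python3 - <<'E'
from workcell import *
import cv2,numpy as np
print(state())
for n in ["side","top","wrist"]:
    d=get_image(n); cv2.imwrite(f"pics/{n}0.png",d["pixels"][:,:,::-1]); 
    print(n,d["mtx"].tolist(),d["k1"],np.round(d.get("pose",d.get("T_tool_cam")),4).tolist())
E
```

```text
pics
{'time_s': 0.0, 'joint_pos': array([-7.54616446e+01,  1.96370215e+01,  8.73796672e+01,  1.43461109e-03,
        7.30766497e+01, -8.36589717e+00]), 'joint_vel': array([-0.0408255 , -0.02974572,  0.03719798, -0.03251234,  0.16698634,
        0.0340028 ]), 'effort': array([-2.63394186e-04, -4.33670318e+01, -2.46010548e+01, -1.87333585e-04,
        7.93984422e-03, -2.39277057e-05]), 'ee_pos': array([ 204.22862017, -483.13749831,  205.30587335]), 'tcp_rot': array([-1.79907854e+02, -1.49374072e-02,  2.29038218e+01]), 'ft_force': array([-0.15487782,  0.16790674,  0.1726506 ]), 'torque': array([-0.02612669,  0.01295318,  0.03679444]), 'grip_width': 85.24609253852685}
side [[471.14975656836094, 0.0, 318.2122452736151], [0.0, 471.14975656836094, 241.94613650248263], [0.0, 0.0, 1.0]] -0.1097436396294545 [[0.9917, -0.0717, 0.1063, 435.8602], [-0.1279, -0.495, 0.8594, -1376.7099], [-0.009, -0.8659, -0.5001, 885.5677], [0.0, 0.0, 0.0, 1.0]]
top [[572.6109735721689, 0.0, 316.01449771280176], [0.0, 572.6109735721689, 236.5083682151868], [0.0, 0.0, 1.0]] 0.02348659635650961 [[0.0127, -0.9809, 0.1943, 309.9198], [-0.9999, -0.0139, -0.0046, -5.4939], [0.0072, -0.1942, -0.9809, 1574.6414], [0.0, 0.0, 0.0, 1.0]]
wrist [[422.7554210519654, 0.0, 322.89846813314443], [0.0, 422.7554210519654, 235.4836254751293], [0.0, 0.0, 1.0]] 0.03206222874631053 [[-0.0002, -0.9623, -0.2719, 68.6523], [1.0, -0.0003, 0.0002, 0.3528], [-0.0003, -0.2719, 0.9623, -166.8321], [0.0, 0.0, 0.0, 1.0]]
```

View pics/side0.png

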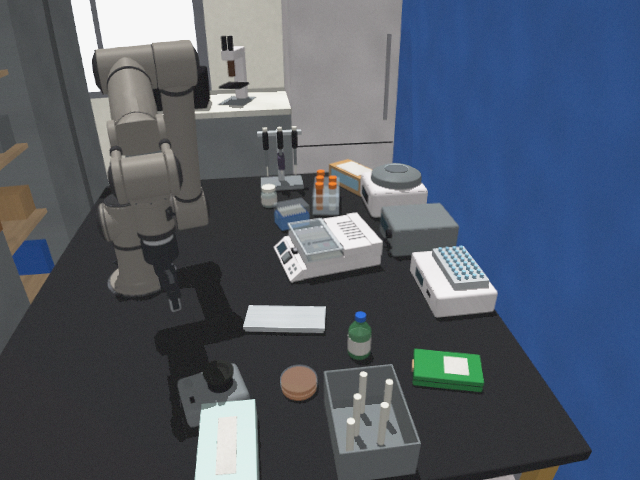

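View pics/top0.png

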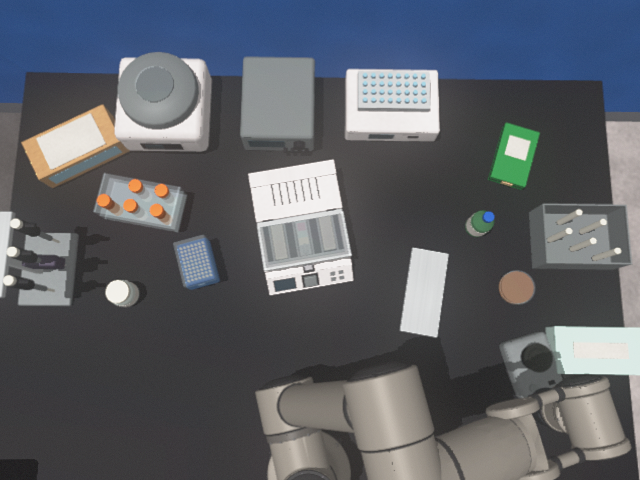

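View pics/wrist0.png

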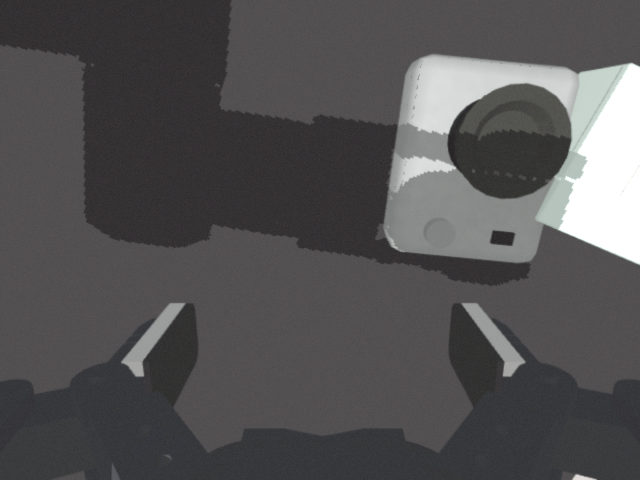

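The overview shows the incubator in the top view at about (303,228) px with its front toward the robot, and the cold plate at (425,292). The bottle (480,222), Petri dishes (517,287) and white jar (122,293) are the bystanders. I'll zoom in.

```bash
python3 - <<'E'
import cv2
a=cv2.imread("pics/top0.png")[150:350,230:460]
cv2.imwrite("pics/topz.png",cv2.resize(a,None,fx=3.4,fy=3,interpolation=cv2.INTER_CUBIC)[:600,:800])
a=cv2.imread("pics/side0.png")[200:340,230:390]
cv2.imwrite("pics/sidez.png",cv2.resize(a,None,fx=4,fy=4,interpolation=cv2.INTER_CUBIC))
E
```

```text
(no output)
```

View pics/topz.png

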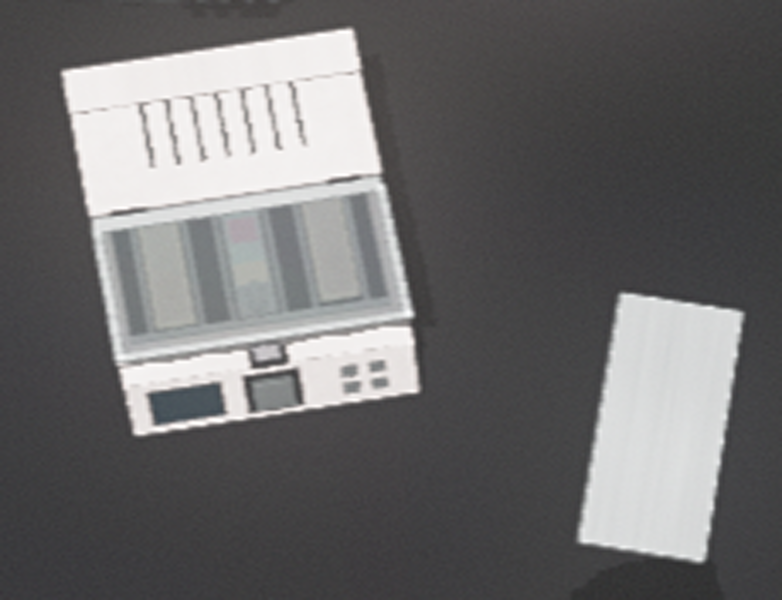

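View pics/sidez.png

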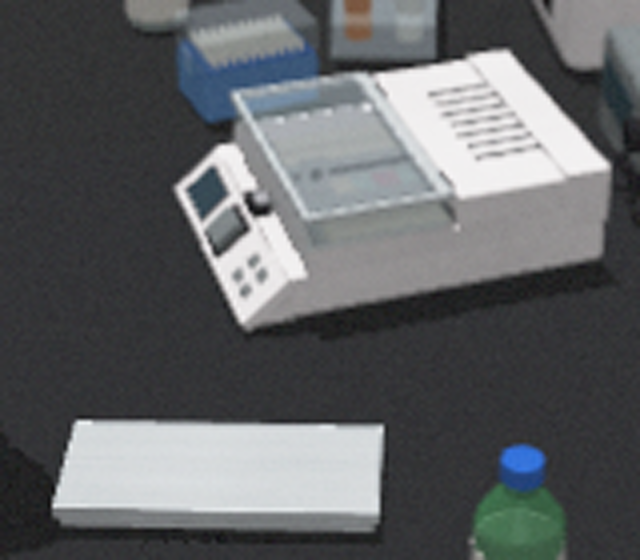

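```bash
cat > h.py <<'E'
import numpy as np,cv2
from scipy.spatial.transform import Rotation as R
def Rt(rpy): return R.from_euler('xyz',rpy,degrees=True).as_matrix()
def ray(d,px,pose=None):
    P=np.array(d["pose"] if pose is None else pose,float); K=d["mtx"]
    px=np.atleast_2d(np.array(px,float))
    n=cv2.undistortPoints(px.reshape(-1,1,2),np.array(K),np.array([d["k1"],0,0,0,0.]))[:,0]
    v=np.c_[n,np.ones(len(n))]@P[:3,:3].T
    return P[:3,3],v
def onz(d,px,z,pose=None):
    o,v=ray(d,px,pose); t=(z-o[2])/v[:,2]; return o+v*t[:,None]
def proj(d,pts,pose=None):
    P=np.array(d["pose"] if pose is None else pose,float); q=(np.atleast_2d(pts)-P[:3,3])@P[:3,:3]
    rv=np.zeros(3); return cv2.projectPoints(q.reshape(-1,1,3).astype(float),rv,rv,np.array(d["mtx"]),np.array([d["k1"],0,0,0,0.]))[0][:,0]
def wpose(d,s):
    T=np.eye(4);T[:3,:3]=Rt(s["tcp_rot"]);T[:3,3]=s["ee_pos"];return T@np.array(d["T_tool_cam"])
E
python3 - <<'E'
from workcell import *
from h import *
for n,z0 in (("top",24),("side",24)):
    d=get_image(n); im=d["pixels"]; g=im.min(2)
    m=(g>110).astype(np.uint8)
    nl,lab,st,c=cv2.connectedComponentsWithStats(m)
    for i in range(1,nl):
        if st[i,4]>800 and (st[i,0]>380 if n=="top" else True):
            cs,_=cv2.findContours((lab==i).astype(np.uint8),0,2)
            r=cv2.minAreaRect(cs[0]); 
            ap=cv2.approxPolyDP(cs[0],5,True)[:,0]
            print(n,st[i],c[i].round(1),ap.tolist() if len(ap)<9 else len(ap))
            if len(ap)<9: print(onz(d,ap,z0).round(1).tolist())
d=get_image("top")
def p(x,y): return (230+x/3.4,150+y/3)
pts={'rearL':((62,71),97),'rearR':((354,28),97),'coverFL':((91,217),97),'coverFR':((382,178),97),'frontL':((136,435),None),'frontR':((420,391),None),'btn':((273,391),None)}
for k,(q,z) in pts.items():
    for zz in ([z] if z else [0,13,20,35]): print(k,zz,onz(d,p(*q),zz).round(1))
E
```

```text
top [  504   121   136   359 13348] [600.3 275.5] 17
top [ 400  247   49   91 3236] [423.9 292.2] [[413, 247], [400, 330], [436, 337], [448, 254]]
[[591.4, -280.1, 24.0], [365.4, -240.6, 24.0], [348.4, -336.3, 24.0], [573.2, -375.7, 24.0]]
top [ 562  391   62   57 2471] [593.3 420.4] [[608, 391], [562, 402], [578, 446], [623, 438]]
[[216.7, -780.3, 24.0], [186.9, -658.8, 24.0], [79.2, -691.2, 24.0], [100.9, -807.6, 24.0]]
top [ 451  402  108   78 4812] [505.9 450. ] 11
side [  70    0  128   93 7106] [132.3  31.1] 21
side [  194     0   264   231 30554] [321.1  88.6] 33
side [  90   69   85  109 4086] [126.9 122.7] 24
side [ 274  212  109   70 5096] [329.1 246.2] [[382, 241], [353, 212], [289, 222], [289, 234], [274, 249], [293, 281], [378, 264]]
[[851.4, 77.1, 24.0], [791.9, 327.2, 24.0], [524.8, 276.7, 24.0], [517.6, 179.0, 24.0], [456.2, 76.5, 24.0], [507.0, -132.7, 24.0], [800.0, -73.1, 24.0]]
side [ 410  246   88   71 4155] [452.8 282.5] [[412, 252], [410, 270], [435, 316], [493, 309], [497, 292], [463, 246]]
[[937.5, -14.0, 24.0], [896.6, -124.4, 24.0], [897.9, -368.3, 24.0], [
[... 336 characters left out ...]
] 9
side [ 324  364   97   90 3405] [367.3 418.8] [[391, 364], [324, 372], [340, 453], [420, 443]]
[[722.6, -536.8, 24.0], [550.5, -539.9, 24.0], [551.4, -775.6, 24.0], [724.1, -776.7, 24.0]]
rearL 97 [[772.  171.7  97. ]]
rearR 97 [[815.9 -58.6  97. ]]
coverFL 97 [[638.6 144.5  97. ]]
coverFR 97 [[677.2 -81.5  97. ]]
frontL 0 [[456.4 111.3   0. ]]
frontL 13 [[455.2 110.4  13. ]]
frontL 20 [[454.5 109.9  20. ]]
frontL 35 [[453.1 108.7  35. ]]
frontR 0 [[ 499.9 -118.1    0. ]]
frontR 13 [[ 498.3 -117.1   13. ]]
frontR 20 [[ 497.5 -116.6   20. ]]
frontR 35 [[ 495.7 -115.6   35. ]]
btn 0 [[498.3   1.3   0. ]]
btn 13 [[496.7   1.3  13. ]]
btn 20 [[495.9   1.3  20. ]]
btn 35 [[494.1   1.2  35. ]]
```

The carrier is in the middle lane: label and glass under the lid at zoom px (250,260). The top view gives the incubator origin at about (646,29) with yaw about 10.6°, and the plate centre at about (470,-308) with yaw about -9.9°; both match the given sizes. I'll lift first and turn the wrist so the camera sits on the robot side.

Emit:
apply_moves(
  increments=[0, 0, -15, -7, 0, 0, -15, -7, 0, 0, -15, -7, 0, 0, -15, -7, 0, 0, -15, -7, 0, 0, -15, -7, 0, 0, -15, -7, 0, 0, -15, -7, 0, 0, -15, -7, 0, 0, -15, -7, 0, 0, -15, -7, 0, 0, -15, -7],
)

```text
time_s: 1.3
ee_pos: [204.3, -483.4, 386.7]
tcp_rot: [180.0, -0.0, 107.3]
ft_force: [0.4, -0.7, -0.1]
grip_width: 85.4
```

Emit:
apply_moves(
  increments=[18, 27, 0, 0, 18, 27, 0, 0, 18, 27, 0, 0, 18, 27, 0, 0, 18, 27, 0, 0, 18, 27, 0, 0, 18, 27, 0, 0, 18, 27, 0, 0, 18, 27, 0, 0, 18, 27, 0, 0, 18, 27, 0, 0, 18, 27, 0, 0],
)

```text
time_s: 2.3
ee_pos: [452.3, -181.2, 386.1]
tcp_rot: [180.0, 0.0, 106.9]
ft_force: [0.1, -0.2, 0.1]
grip_width: 85.9
```

Emit:
apply_moves(
  increments=[18, 27, 0, 0, 18, 27, 0, 0, 18, 27, 0, 0, 18, 27, 0, 0, 18, 27, 0, 0, 18, 27, 0, 0, 18, 27, 0, 0, 18, 27, 0, 0, 18, 27, 0, 0, 18, 27, 0, 0, 18, 27, 0, 0, 18, 27, 0, 0],
)

```text
time_s: 3.3
ee_pos: [699.1, 119.6, 386.1]
tcp_rot: [180.0, 0.0, 106.9]
ft_force: [1.9, -0.3, 0.4]
grip_width: 85.3
```

Emit:
apply_moves(
  increments=[0, 0, 0, -7, 0, 0, 0, -7, 0, 0, 0, -7, 0, 0, 0, -7, 0, 0, 0, -7, 0, 0, 0, -7, 0, 0, 0, -7, 0, 0, 0, -7, 0, 0, 0, -7, 0, 0, 0, -7, 0, 0, 0, -7, 0, 0, 0, -6.3],
)

```text
time_s: 4.3
ee_pos: [698.8, 118.2, 385.7]
tcp_rot: [-180.0, -0.0, -169.4]
ft_force: [0.7, 0.3, -0.2]
grip_width: 85.4
```

```bash
python3 - <<'E'
from workcell import *
from h import *
s=state();print(s["time_s"],s["joint_pos"].round(2),s["ee_pos"].round(1),s["tcp_rot"].round(2))
d=get_image("wrist");cv2.imwrite("pics/w1.png",d["pixels"][:,:,::-1])
E
```

```text
4.3 [ 3.4100e+00  4.3080e+01  1.9780e+01 -1.0000e-02  1.1717e+02 -9.7150e+01] [698.8 118.2 385.7] [-1.8000e+02 -3.0000e-02 -1.6944e+02]
```

View pics/w1.png

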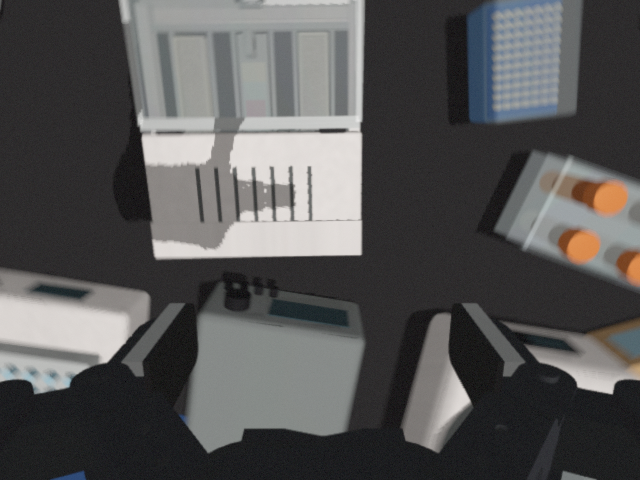

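The wrist view shows the shut lid and the three lanes, with the carrier's tab in the middle lane at about (252,45). Moves can't tilt the hand directly, so I'll line the arm plane up with the incubator heading. There I'll probe how the arm behaves at its reach limit.

Emit:
apply_moves(
  increments=[1, 22, 0, 0, 1, 22, 0, 0, 1, 22, 0, 0, 1, 22, 0, 0, -20, 0, 0, 0, -20, 0, 0, 0, -20, 0, 0, 0],
)

```text
time_s: 4.93
ee_pos: [717.2, 209.6, 367.0]
tcp_rot: [179.9, 0.1, -169.9]
ft_force: [-0.2, -1.5, -1.4]
grip_width: 85.6
```

```bash
python3 - <<'E'
from workcell import *
s=state();print(s["time_s"],s["joint_pos"].round(2),s["joint_vel"].round(1),s["ee_pos"].round(1),s["tcp_rot"].round(2))
E
```

```text
4.9333 [ 1.0380e+01  5.2910e+01  2.4200e+00  1.1000e-01  1.2454e+02 -8.9670e+01] [ -2.4   6.1  -1.6   0.9 -20.8  -1.4] [717.2 209.6 367. ] [ 1.7991e+02  1.3000e-01 -1.6989e+02]
```

Emit:
apply_moves(
  increments=[-30, 0, 0, 0, -30, 0, 0, 0, -30, 0, 0, 0, 0, 0, 0, 0],
)

```text
time_s: 5.27
ee_pos: [756.5, 209.9, 339.0]
tcp_rot: [179.6, 3.5, -170.0]
ft_force: [-0.0, -0.7, -1.5]
grip_width: 85.6
```

```bash
python3 - <<'E'
from workcell import *
s=state();print(s["time_s"],s["joint_pos"].round(2),s["joint_vel"].round(1),s["ee_pos"].round(1),s["tcp_rot"].round(2))
E
```

```text
5.2667 [  9.76  55.19   2.21   0.43 119.11 -90.06] [ 0.4 -1.4 -0.5 -0.   3.8 -0.3] [756.5 209.9 339. ] [ 179.64    3.49 -169.97]
```

Emit:
apply_moves(
  increments=[-36, 0, -15, 0, -36, 0, -15, 0, -36, 0, -15, 0, -36, 0, -15, 0, -36, 0, -15, 0, -36, 0, -15, 0],
)

```text
time_s: 5.77
ee_pos: [802.0, 204.5, 359.3]
tcp_rot: [178.9, 12.1, -169.9]
ft_force: [0.9, 0.2, 0.7]
grip_width: 85.4
```

```bash
python3 - <<'E'
from workcell import *
s=state();print(s["time_s"],s["joint_pos"].round(2),s["joint_vel"].round(1),s["ee_pos"].round(1),s["tcp_rot"].round(2))
E
```

```text
5.7667 [  8.43  54.23   2.11   1.5  111.57 -91.05] [ -2.5  -2.8  -0.    2.2 -14.1  -1.6] [802.  204.5 359.3] [ 178.95   12.11 -169.93]
```

Emit:
apply_moves(
  increments=[-36, 6, -15, 0, -36, 6, -15, 0, -36, 6, -15, 0, -36, 6, -15, 0, -36, 6, -15, 0, -36, 6, -15, 0],
)

```text
time_s: 6.27
ee_pos: [826.8, 230.5, 402.0]
tcp_rot: [178.1, 20.7, -170.1]
ft_force: [0.5, 0.4, 0.4]
grip_width: 85.4
```

```bash
python3 - <<'E'
from workcell import *
s=state();print(s["time_s"],s["joint_pos"].round(2),s["joint_vel"].round(1),s["ee_pos"].round(1),s["tcp_rot"].round(2))
E
```

```text
6.2667 [  9.71  52.05   2.12   1.99 105.12 -89.65] [  2.1  -5.6  -0.1   0.8 -11.8   2.5] [826.8 230.5 402. ] [ 178.14   20.71 -170.11]
```

```bash
cat > st.py <<'E'
from workcell import *
from h import *
s=state();M=Rt(s["tcp_rot"]);z=M[:,2]
print(s["time_s"],"q",s["joint_pos"].round(1),"p",s["ee_pos"].round(1),"rpy",s["tcp_rot"].round(2))
print("lean",np.degrees(np.arccos(-z[2])).round(2),"heading",np.degrees(np.arctan2(z[1],z[0])).round(2),"F",s["ft_force"].round(1),"w",round(s["grip_width"],1))
# spin making tool y horizontal
dl=np.arctan2(M[2,1],M[2,0]); dl=(np.degrees(dl)+90)%180-90
print("spin to level y",round(dl,2)); print("axes x,y,z\n",M.T.round(3))
E
python3 st.py
```

```text
6.2667 q [  9.7  52.    2.1   2.  105.1 -89.6] p [826.8 230.5 402. ] rpy [ 178.14   20.71 -170.11]
lean 20.79 heading 15.13 F [0.5 0.4 0.4] w 85.4
spin to level y -4.9
axes x,y,z
 [[-0.922 -0.161 -0.354]
 [-0.183  0.983  0.03 ]
 [ 0.343  0.093 -0.935]]
```

Emit:
apply_moves(
  increments=[-36, -14, -13, 0, -36, -14, -13, 0, -36, -14, -13, 0, -36, -14, -13, 0, -36, -14, -13, 0],
)

```text
time_s: 6.68
ee_pos: [862.3, 155.0, 445.8]
tcp_rot: [177.8, 27.6, -170.5]
ft_force: [-1.0, 0.9, 0.4]
grip_width: 85.2
```

```bash
python3 st.py
```

```text
6.6833 q [  3.2  49.9   2.1   5.2 100.7 -94.6] p [862.3 155.  445.8] rpy [ 177.79   27.62 -170.51]
lean 27.7 heading 14.24 F [-1.   0.9  0.4] w 85.2
spin to level y -4.21
axes x,y,z
 [[-0.874 -0.146 -0.464]
 [-0.182  0.983  0.034]
 [ 0.451  0.114 -0.885]]
```

Emit:
apply_moves(
  increments=[12.5, -34, -8, 0, 12.5, -34, -8, 0, 12.5, -34, -8, 0, 12.5, -34, -8, 0, 12.5, -34, -8, 0, 12.5, -34, -8, 0, 12.5, -34, -8, 0, 12.5, -34, -8, 0, 12.5, -34, -8, 0, 12.5, -34, -8, 0, 12.5, -34, -8, 0, 12.5, -34, -8, 0],
)

```text
time_s: 7.68
ee_pos: [761.7, -277.6, 448.1]
tcp_rot: [177.9, 27.6, -170.5]
ft_force: [1.1, 0.2, -0.0]
grip_width: 85.0
```

Emit:
apply_moves(
  increments=[12.5, -34, -8, 0, 12.5, -34, -8, 0, 12.5, -34, -8, 0, 12.5, -34, -8, 0, 12.5, -34, -8, 0, 12.5, -34, -8, 0],
)

```text
time_s: 8.18
ee_pos: [689.6, -475.7, 426.5]
tcp_rot: [178.8, 28.8, -170.6]
ft_force: [0.9, -0.7, 0.6]
grip_width: 85.5
```

```bash
python3 st.py
```

```text
8.1833 q [ -49.8   51.7    2.2   26.7  109.4 -136.8] p [ 689.6 -475.7  426.5] rpy [ 178.82   28.79 -170.57]
lean 28.81 heading 11.88 F [ 0.9 -0.7  0.6] w 85.5
spin to level y -2.15
axes x,y,z
 [[-0.865 -0.144 -0.482]
 [-0.174  0.985  0.018]
 [ 0.472  0.099 -0.876]]
```

Emit:
apply_moves(
  increments=[-24, -28, 6, 0, -24, -28, 6, 0],
)

```text
time_s: 8.35
ee_pos: [713.0, -493.8, 410.6]
tcp_rot: [-179.3, 30.7, -170.8]
ft_force: [0.0, 0.2, -1.1]
grip_width: 85.5
```

```bash
python3 st.py
```

```text
8.35 q [ -49.6   53.4    2.1   26.5  105.1 -137.2] p [ 713.  -493.8  410.6] rpy [-179.3    30.7  -170.76]
lean 30.71 heading 7.87 F [ 0.   0.2 -1.1] w 85.5
spin to level y 1.18
axes x,y,z
 [[-0.849 -0.138 -0.511]
 [-0.154  0.988 -0.01 ]
 [ 0.506  0.07  -0.86 ]]
```

Emit:
apply_moves(
  increments=[17.4, 32.6, 5.4, 0, 17.4, 32.6, 5.4, 0, 17.4, 32.6, 5.4, 0, 17.4, 32.6, 5.4, 0, 17.4, 32.6, 5.4, 0, 17.4, 32.6, 5.4, 0, 17.4, 32.6, 5.4, 0, 17.4, 32.6, 5.4, 0, 17.4, 32.6, 5.4, 0, 17.4, 32.6, 5.4, 0, 17.4, 32.6, 5.4, 0, 17.4, 32.6, 5.4, 0],
  jaw=0,
)

```text
time_s: 9.35
ee_pos: [538.1, -173.8, 270.5]
tcp_rot: [-179.5, 31.0, -170.6]
ft_force: [0.8, -0.0, 1.1]
grip_width: -0.0
```

Emit:
apply_moves(
  increments=[17.4, 32.6, 5.4, 0, 17.4, 32.6, 5.4, 0, 17.4, 32.6, 5.4, 0, 17.4, 32.6, 5.4, 0, 0, 0, 0, 0],
)

```text
time_s: 9.77
ee_pos: [465.0, -48.8, 212.1]
tcp_rot: [-180.0, 30.6, -170.6]
ft_force: [-0.1, 0.8, 0.0]
grip_width: -0.1
```

```bash
python3 st.py; python3 - <<'E'
from workcell import *
from h import *
d=get_image("wrist");cv2.imwrite("pics/w2.png",d["pixels"][:,:,::-1])
E
```

```text
9.7667 q [ -29.1   -1.6  120.7   29.5   40.  -147.9] p [465.  -48.8 212.1] rpy [-179.96   30.58 -170.57]
lean 30.58 heading 9.36 F [-0.1  0.8  0. ] w -0.1
spin to level y 0.06
axes x,y,z
 [[-0.849 -0.141 -0.509]
 [-0.164  0.987 -0.001]
 [ 0.502  0.083 -0.861]]
```

View pics/w2.png

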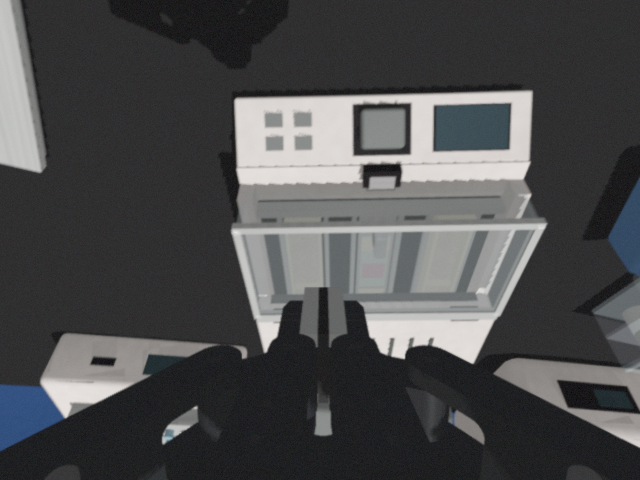

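```bash
cat > m.py <<'E'
from workcell import *
from h import *
s=state(); d=get_image("wrist"); P=wpose(d,s); im=d["pixels"]; g=im.min(2)
m=(g>150).astype(np.uint8)
def w(px,z): return onz(d,px,z,P)[0].round(1)
fl,fr=w((237,98),12.8),w((531,92),12.8); dl,dr=w((237,167),48),w((529,163),48)
print("front",fl,fr,np.linalg.norm(fl-fr),np.degrees(np.arctan2((fl-fr)[1],(fl-fr)[0])))
print("deck",dl,dr,np.linalg.norm(dl-dr))
v=dr-dl; print(v)
b=w((383,129),38); print("btn",b)
E
python3 m.py
```

```text
front [ 503.  -116.    12.8] [460.9 109.6  12.8] 229.49459688628838 -79.42942163960876
deck [ 543.4 -110.5   48. ] [501.3 118.1  48. ] 232.4443374229624
[-42.1 228.6   0. ]
btn [495.9  -1.2  38. ]
```

```bash
python3 - <<'E'
from workcell import *
from h import *
s=state(); dw=get_image("wrist"); P=wpose(dw,s); dt=get_image("top"); ds=get_image("side")
print(s["ee_pos"].round(1))
def tri(obs):
    A=np.zeros((3,3));b=np.zeros(3)
    for d,px,p in obs:
        o,v=ray(d,px,p); v=v[0]/np.linalg.norm(v[0]); Q=np.eye(3)-np.outer(v,v);A+=Q;b+=Q@o
    x=np.linalg.solve(A,b)
    r=[np.linalg.norm((np.eye(3)-np.outer(v/np.linalg.norm(v),v/np.linalg.norm(v)))@(x-o)) for o,v in [(lambda t:(t[0],t[1][0]))(ray(d,px,p)) for d,px,p in obs]]
    return x.round(1),np.round(r,1)
tz=lambda x,y:(230+(x+.5)/3.4-.5,150+(y+.5)/3-.5); sz=lambda x,y:(230+(x+.5)/4-.5,200+(y+.5)/4-.5)
bt,bs=tz(273,391),sz(228,230)
print("btn tw",tri([(dt,bt,None),(dw,(383,129),P)]),"ts",tri([(dt,bt,None),(ds,bs,None)]),"all",tri([(dt,bt,None),(ds,bs,None),(dw,(383,129),P)]))
print("frontR",tri([(dt,tz(420,391),None),(dw,(237,98),P)]),tri([(dt,tz(420,391),None),(ds,sz(248,328),None)]))
print("frontL",tri([(dt,tz(136,435),None),(dw,(531,92),P)]))
print("deckR",tri([(ds,sz(305,278),None),(dw,(237,167),P)]))
print("coverRearR top",tri([(dt,tz(354,28),None),(ds,sz(609,167),None)]))
cv2.imwrite("pics/w3.png",cv2.resize(dw["pixels"][70:270,220:560,::-1],None,fx=2.3,fy=2.3,interpolation=cv2.INTER_CUBIC))
E
```

```text
[470.2 -53.4 216. ]
btn tw (array([495.8,  -0.9,  41.2]), array([3.5, 3.5])) ts (array([495.9,   2.2,  31.9]), array([0.6, 0.6])) all (array([497.2,  -0.6,  35.2]), array([3.6, 1.5, 4. ]))
frontR (array([ 497.2, -115.7,   29.2]), array([0.7, 0.7])) (array([ 501.5, -116.3,   10.4]), array([1.9, 1.9]))
frontL (array([459.5, 108.7,  15.5]), array([4.4, 4.4]))
deckR (array([ 549.3, -112.2,   49.9]), array([2.8, 2.8]))
coverRearR top (array([813.7, -57.4, 102.6]), array([1.1, 1.1]))
```

View pics/w3.png

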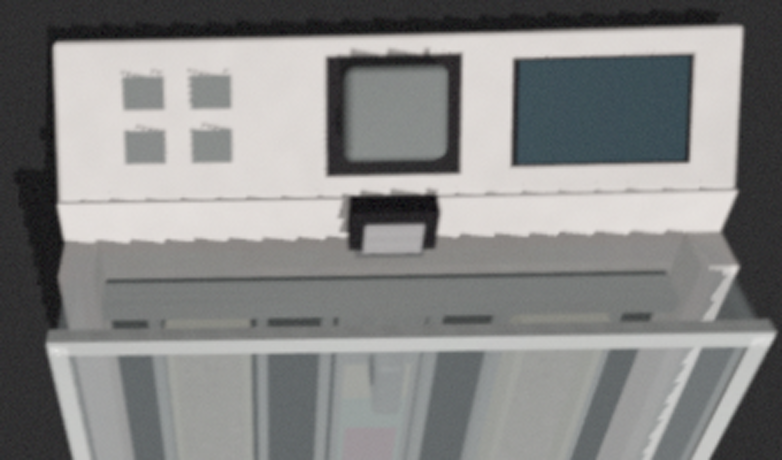

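The arm hadn't settled, because the measured pose moved 5 mm between readings. I'll let it settle and measure again.

Emit:
apply_moves(
  increments=[0, 0, 0, 0, 0, 0, 0, 0, 0, 0, 0, 0],
)

```text
time_s: 10.27
ee_pos: [470.8, -54.0, 215.5]
tcp_rot: [-179.6, 30.9, -170.6]
ft_force: [-0.0, -0.9, -0.2]
grip_width: 0.5
```

```bash
python3 st.py; python3 - <<'E'
from workcell import *
from h import *
s=state(); dw=get_image("wrist"); P=wpose(dw,s)
print(s["ee_pos"],state()["ee_pos"])
cv2.imwrite("pics/w4.png",dw["pixels"][:,:,::-1])
g=dw["pixels"].astype(int)
m=((g.min(2)>165)).astype(np.uint8)
m[:, :]=m; nl,lab,st,c=cv2.connectedComponentsWithStats(m)
for i in range(1,nl):
    if st[i,4]>1500 and st[i,1]<200: 
        cs,_=cv2.findContours((lab==i).astype(np.uint8),0,2); ap=cv2.approxPolyDP(cs[0],6,True)[:,0]; print(st[i],ap.tolist())
# button
m=((abs(g-g.mean(2,keepdims=True)).max(2)<14)&(g.mean(2)>110)&(g.mean(2)<165)).astype(np.uint8)
nl,lab,st,c=cv2.connectedComponentsWithStats(m)
for i in range(1,nl):
    if 1000<st[i,4]<4000 and st[i,1]<200: print("grey",st[i],c[i])
E
```

```text
10.2667 q [ -29.4   -1.2  119.9   29.5   40.  -148. ] p [470.8 -54.  215.5] rpy [-179.63   30.89 -170.56]
lean 30.89 heading 8.72 F [-0.  -0.9 -0.2] w 0.5
spin to level y 0.62
axes x,y,z
 [[-0.847 -0.141 -0.513]
 [-0.161  0.987 -0.006]
 [ 0.507  0.078 -0.858]]
[470.78790295 -54.04077344 215.53617594] [470.67646804 -53.85748518 215.45925541]
[   0    0   50  163 5719] [[0, 0], [0, 150], [49, 162], [23, 3]]
[  244    81   300    94 16965] [[543, 81], [245, 89], [249, 173], [371, 172], [369, 156], [359, 154], [407, 150], [417, 172], [532, 170], [541, 153]]
grey [  23    0   32  163 1102] [39.04900181 75.35571688]
grey [ 373   99   43   40 1637] [393.7599267  118.70006109]
```

```bash
python3 - <<'E'
from workcell import *
from h import *
s=state(); d=get_image("wrist"); P=wpose(d,s)
w=lambda px,z: onz(d,px,z,P)[0]
fl,fr=w((245,89),12.8),w((543,81),12.8); dl,dr=w((247,160),48),w((541,154),48)
for a,b,x in((fl,fr,-174),(dl,dr,-132)):
    v=b-a; yaw=np.degrees(np.arctan2(-v[0],v[1])); mid=(a+b)/2
    c,sn=np.cos(np.radians(yaw)),np.sin(np.radians(yaw))
    print(a.round(1),b.round(1),"L",np.linalg.norm(v).round(1),"yaw",yaw.round(2),"origin",(mid[0]-x*c).round(1),(mid[1]-x*sn).round(1))
for z in (33,36,38): print("btn",w((393.8,118.7),z).round(1))
E
```

```text
[ 497.7 -112.7   12.8] [454.8 111.8  12.8] L 228.5 yaw 10.81 origin 647.1 32.2
[ 538.7 -105.5   48. ] [495.6 120.8  48. ] L 230.4 yaw 10.77 origin 646.8 32.3
btn [492.3   3.5  33. ]
btn [490.5   2.7  36. ]
btn [489.4   2.1  38. ]
```

View pics/w4.png

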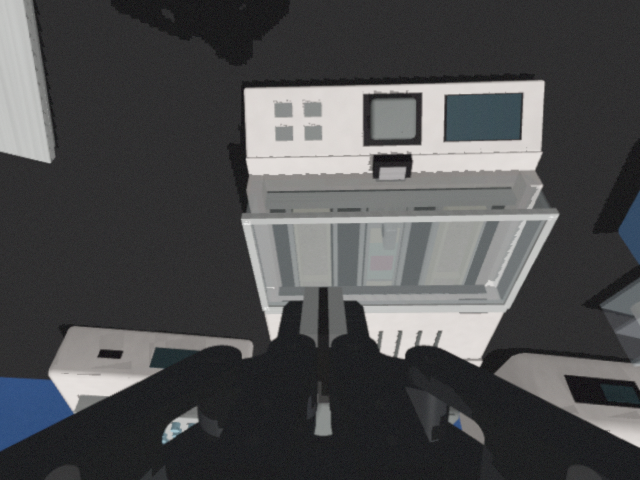

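The settled view puts the incubator origin at about (647,31), yaw 10.7°, and the button at about (490,1,38). That agrees with the top view and the nominal geometry. Next I move to a 30 mm standoff in front of the button.

Emit:
apply_moves(
  increments=[8.4, 6.5, 17, 0, 8.4, 6.5, 17, 0, 8.4, 6.5, 17, 0, 8.4, 6.5, 17, 0, 8.4, 6.5, 17, 0, 8.4, 6.5, 17, 0, 8.4, 6.5, 17, 0, 8.4, 6.5, 17, 0, 0, 0, 0, 0, 0, 0, 0, 0],
)

```text
time_s: 11.2
ee_pos: [477.5, -3.4, 78.9]
tcp_rot: [180.0, 29.9, -170.4]
ft_force: [0.8, -0.3, -0.0]
grip_width: 0.3
```

```bash
python3 st.py; python3 - <<'E'
from workcell import *
from h import *
d=get_image("wrist");cv2.imwrite("pics/w5.png",d["pixels"][:,:,::-1])
E
```

```text
11.2 q [ -20.    14.7  131.2   62.6   16.2 -177.9] p [477.5  -3.4  78.9] rpy [ 179.97   29.95 -170.36]
lean 29.95 heading 9.7 F [ 0.8 -0.3 -0. ] w 0.3
spin to level y -0.06
axes x,y,z
 [[-0.854 -0.145 -0.499]
 [-0.168  0.986  0.   ]
 [ 0.492  0.084 -0.866]]
```

View pics/w5.png

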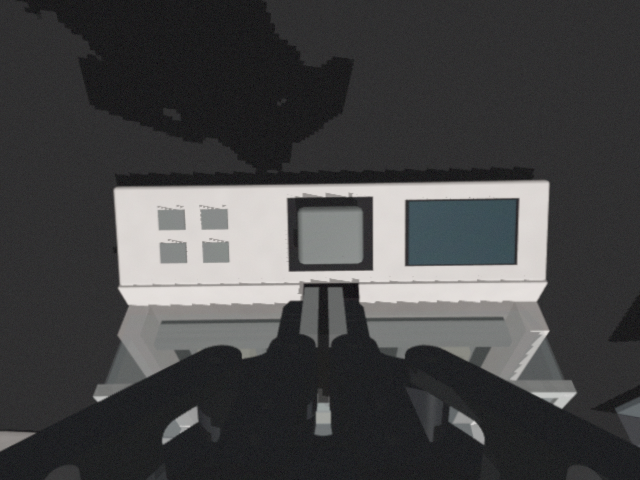

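```bash
cat > fk.py <<'E'
from h import *
D="""-75.46 19.637 87.38 0 73.08 -8.37|204.23 -483.14 205.3|-179.908 -.015 22.904
3.41 43.08 19.78 -.01 117.17 -97.15|698.8 118.2 385.7|-180 -.03 -169.44
10.38 52.91 2.42 .11 124.54 -89.67|717.2 209.6 367|179.91 .13 -169.89
9.76 55.19 2.21 .43 119.11 -90.06|756.5 209.9 339|179.64 3.49 -169.97
8.43 54.23 2.11 1.5 111.57 -91.05|802 204.5 359.3|178.95 12.11 -169.93
9.71 52.05 2.12 1.99 105.12 -89.65|826.8 230.5 402|178.14 20.71 -170.11
3.2 49.9 2.1 5.2 100.7 -94.6|862.3 155 445.8|177.79 27.62 -170.51
-49.8 51.7 2.2 26.7 109.4 -136.8|689.6 -475.7 426.5|178.82 28.79 -170.57
-49.6 53.4 2.1 26.5 105.1 -137.2|713 -493.8 410.6|-179.3 30.7 -170.76
-29.4 -1.2 119.9 29.5 40 -148|470.8 -54 215.5|-179.63 30.89 -170.56
-20 14.7 131.2 62.6 16.2 -177.9|477.5 -3.4 78.9|179.97 29.95 -170.36"""
S=[[np.array([float(x) for x in a.split()]) for a in l.split("|")] for l in D.split("\n")]
if __name__=="__main__":
    A=[];b=[]
    for q,p,r in S:
        a=np.radians(q); Z=R.from_euler('z',a[0]).as_matrix(); s2,c2=np.sin(a[1]),np.cos(a[1]); s3,c3=np.sin(a[1]+a[2]),np.cos(a[1]+a[2])
        M=Rt(r)
        A.append(np.c_[Z[:,0],Z@[s2,0,c2],Z@[s3,0,c3],Z@[c3,0,-s3],Z[:,1],[0,0,1],M[:,2]]);b.append(p)
    A=np.vstack(A);b=np.hstack(b); x,res,rk,sv=np.linalg.lstsq(A,b,rcond=None)
    print("a1,a2,a3,e3,lat,d1,Lt",x.round(1),rk,sv.round(2)); print((A@x-b).reshape(-1,3).round(1))
E
python3 fk.py
```

```text
a1,a2,a3,e3,lat,d1,Lt [-1.000e-01  5.064e+02  3.795e+02  4.630e+01  7.640e+01  2.230e+02
  3.390e+02] 7 [5.95 4.94 3.34 1.93 1.39 0.57 0.22]
[[ 0.   0.1  0.2]
 [-0.1 -0.   0. ]
 [-0.1 -0.   0.2]
 [-0.2  0.   0.1]
 [-0.1 -0.1  0.1]
 [-0.   0.   0.1]
 [-0.1 -0.   0.4]
 [ 0.6  0.1 -0.5]
 [-0.2 -0.7 -0.4]
 [ 0.  -0.3 -0.1]
 [-0.   0.2 -0.1]]
```

```bash
cat >> fk.py <<'E'
a2,a3,e3,lat,d1,Lt=506.4,379.5,46.3,76.4,223.,339.
def ik(p,lean,head):
    l,h=np.radians([lean,head]); z=np.array([np.sin(l)*np.cos(h),np.sin(l)*np.sin(h),-np.cos(l)])
    w=np.array(p)-Lt*z; r=np.hypot(w[0],w[1]); rad=np.sqrt(r*r-lat*lat)
    q1=np.arctan2(w[1],w[0])-np.arctan2(lat,rad); h3=np.hypot(a3,e3); ph=np.arctan2(e3,a3)
    zz=w[2]-d1; D=np.hypot(rad,zz)
    if D>a2+h3: return None
    ang=np.arccos((D*D-a2*a2-h3*h3)/(2*a2*h3)); q3=ang-ph
    tgt=np.arctan2(rad,zz); q2=tgt-np.arctan2(h3*np.sin(ang),a2+h3*np.cos(ang))
    # forearm: a3*[s3,c3]+e3*[c3,-s3] -> effective angle (q2+q3)+ph
    f=np.array([np.cos(q1)*np.sin(q2+q3),np.sin(q1)*np.sin(q2+q3),np.cos(q2+q3)])
    q5=np.arccos(f@z)
    return np.degrees([q1,q2,q3,q5]).round(1)
O=np.array([647,30.5]);Y=np.radians(10.7)
def inc(x,y,z): return np.array([O[0]+x*np.cos(Y)-y*np.sin(Y),O[1]+x*np.sin(Y)+y*np.cos(Y),z])
E
python3 - <<'E'
from fk import *
print(ik(S[-1][1],29.95,9.7),ik(S[-2][1],30.9,8.7))
for l in (15,20,25,30):
  for n,x,z in (("btn",-159,38),("btnup",-180,63),("tab",-65,62),("tablift",-65,85),("draw",-165,85),("draw hi",-165,130)):
    print(l,n,ik(inc(x,0,z),l,10))
E
```

```text
[-20.   14.7 131.2  16.1] [-29.4  -1.2 119.9  39.9]
15 btn [-12.9  22.7 118.5  25.6]
15 btnup [-14.2  18.2 120.   28.7]
15 tab [ -8.5  27.5 103.3  35.3]
15 tablift [ -8.5  25.5 102.   38.5]
15 draw [-13.3  17.  116.5  33.1]
15 draw hi [-13.3  12.6 113.2  40.7]
20 btn [-14.6  21.8 123.   18.8]
20 btnup [-16.1  17.  124.4  22.1]
20 tab [ -9.6  26.1 108.1  27.7]
20 tablift [ -9.6  23.9 106.8  31. ]
20 draw [-15.   15.6 121.   26.5]
20 draw hi [-15.   10.8 117.6  34.3]
25 btn [-16.5  21.5 127.4  13.7]
25 btnup [-18.2  16.5 128.9  16.8]
25 tab [-10.8  25.1 112.7  20.5]
25 tablift [-10.8  22.7 111.5  23.8]
25 draw [-17.   14.6 125.4  20.5]
25 draw hi [-17.    9.3 122.1  28.2]
30 btn [-18.6  22.  131.8  13.9]
30 btnup [-20.6  16.6 133.3  15.2]
30 tab [-12.1  24.7 117.2  14.6]
30 tablift [-12.1  22.1 116.   17.4]
30 draw [-19.2  14.4 129.8  16.7]
30 draw hi [-19.2   8.4 126.5  23. ]
```

```bash
cat >> fk.py <<'E'
def Ro(q,sg=(1,1),c=0):
    a=np.radians(q); f=lambda ax,t:R.from_euler(ax,t).as_matrix()
    return f('z',a[0])@f('y',a[1]+a[2])@f('z',sg[0]*a[3])@f('y',a[4])@f('z',sg[1]*a[5]+np.radians(c))
def full(p,lean,head,yd):  # yd: yaw of tool (x-axis pointing back = head+180)
    k=ik(p,lean,head); 
    if k is None: return None
    l,h=np.radians([lean,head]); z=np.array([np.sin(l)*np.cos(h),np.sin(l)*np.sin(h),-np.cos(l)])
    t=np.radians(yd); y=np.array([np.sin(t),-np.cos(t),0]); y-=z*(y@z); y/=np.linalg.norm(y); M=np.c_[np.cross(y,z),y,z]
    a=np.radians(k); B=R.from_euler('z',a[0]).as_matrix()@R.from_euler('y',a[1]+a[2]).as_matrix()
    W=B.T@M
    return k,W
E
python3 - <<'E'
from fk import *
for sg in ((1,1),(1,-1),(-1,1),(-1,-1)):
    for c in (0,90,180,270):
        e=[np.degrees(R.from_matrix(Ro(q,sg,c).T@Rt(r)).magnitude()) for q,p,r in S]
        if max(e)<20: print(sg,c,np.round(e,1))
E
```

```text
(1, 1) 90 [0.  0.  0.  0.  0.  0.  0.  0.  0.  0.1 0.1]
```

```bash
cat >> fk.py <<'E'
def sol(p,lean,head,yd):
    k,W=full(p,lean,head,yd)
    # W=Rz(q4)Ry(q5)Rz(q6+90)
    q5=np.arccos(W[2,2]); q4=np.arctan2(W[1,2],W[0,2]); q6=np.arctan2(W[2,1],-W[2,0])-np.pi/2
    q4,q5,q6=np.degrees([q4,q5,q6]); q6=(q6+180)%360-180
    return np.array([*k[:3],q4,q5,q6]).round(1)
E
python3 - <<'E'
from fk import *
print(sol(S[-2][1],30.9,8.7,-170.6),sol(S[-1][1],29.95,9.7,-170.36))
for l in (18,22,25):
  for n,x,z in (("btn",-159,38),("tab",-65,62),("tablift",-65,85),("draw",-165,85),("draw hi",-165,130)):
    print(l,n,sol(inc(x,0,z),l,10.5,-169.5))
  print("plate",sol((400,-300,60),l,10,-169.5),sol((400,-300,60),l,-10,-190))
E
```

```text
[ -29.4   -1.2  119.9   29.6   40.  -148. ] [ -20.    14.7  131.2   62.9   16.1 -178.2]
18 btn [ -14.    22.1  121.1   20.4   21.6 -132.5]
18 tab [  -9.2   26.6  106.1   11.7   30.8 -118.9]
18 tablift [  -9.2   24.5  104.9   10.7   34.1 -117.7]
18 draw [ -14.4   16.1  119.2   15.5   29.2 -127.4]
18 draw hi [ -14.4   11.5  115.8   12.5   36.9 -123.9]
plate [ -57.1   23.2  113.1   26.5   39.6 -177.6] [ -54.3   21.1  116.9   24.6   31.3 -154.2]
22 btn [ -15.5   21.6  124.7   35.    16.6 -148.2]
22 tab [ -10.2   25.6  109.9   18.3   24.9 -126. ]
22 tablift [ -10.2   23.4  108.6   16.2   28.3 -123.7]
22 draw [ -15.9   15.1  122.7   24.    24.2 -136.8]
22 draw hi [ -15.9   10.1  119.4   18.4   31.9 -130.4]
plate [-59.9  23.1 115.2  34.   38.9 173.3] [ -56.6   20.6  120.    34.9   28.4 -166. ]
25 btn [ -16.7   21.5  127.3   52.5   14.1 -166.7]
25 tab [ -10.9   25.1  112.7   25.9   20.7 -134. ]
25 tablift [ -10.9   22.8  111.4   22.3   23.9 -130.1]
25 draw [ -17.2   14.7  125.4   33.7   20.7 -147.4]
25 draw hi [ -17.2    9.3  122.    24.4   28.4 -137.2]
plate [-62.   23.3 116.8  39.9  38.8 166.2] [ -58.4   20.5  122.3   44.2   26.9 -176.6]
```

The fitted arm model (error under 1 mm) shows that joint 5 and joint 6 are at their limits at this lean, so about 20–22° suits this task better. I'll see how the lean changes as I move down toward the button.

Emit:
apply_moves(
  increments=[2, 0.5, 6.5, 0, 2, 0.5, 6.5, 0, 2, 0.5, 6.5, 0, 0, 0, 0, 0],
)

```text
time_s: 11.58
ee_pos: [483.5, -2.9, 69.7]
tcp_rot: [179.2, 29.3, -170.8]
ft_force: [0.3, -0.0, 0.3]
grip_width: -0.0
```

```bash
python3 st.py
```

```text
11.5833 q [ -19.7   16.5  130.2   63.    16.2 -177.9] p [483.5  -2.9  69.7] rpy [ 179.23   29.25 -170.75]
lean 29.26 heading 10.82 F [ 0.3 -0.   0.3] w -0.0
spin to level y -1.37
axes x,y,z
 [[-0.861 -0.14  -0.489]
 [-0.167  0.986  0.012]
 [ 0.48   0.092 -0.872]]
```

Emit:
apply_moves(
  increments=[22, 0, -12, 0, 22, 0, -12, 0, 22, 0, -12, 0, 0, 0, 0, 0],
)

```text
time_s: 11.92
ee_pos: [409.3, -10.8, 83.6]
tcp_rot: [179.2, 27.9, -171.0]
ft_force: [-0.2, 0.2, 0.3]
grip_width: 0.1
```

```bash
python3 st.py
```

```text
11.9167 q [ -26.4    8.2  138.    57.2   19.7 -177.9] p [409.3 -10.8  83.6] rpy [ 179.18   27.94 -171.  ]
lean 27.95 heading 10.75 F [-0.2  0.2  0.3] w 0.1
spin to level y -1.55
axes x,y,z
 [[-0.873 -0.138 -0.469]
 [-0.163  0.987  0.013]
 [ 0.461  0.087 -0.883]]
```

Emit:
apply_moves(
  increments=[12, 0, 22, 0, 12, 0, 22, 0, 0, 0, 0, 0],
)

```text
time_s: 12.17
ee_pos: [419.6, -5.8, 60.5]
tcp_rot: [179.2, 25.9, -171.3]
ft_force: [-0.6, -1.2, 0.8]
grip_width: 0.1
```

```bash
python3 st.py
```

```text
12.1667 q [ -23.    12.9  136.7   59.8   16.2 -177.9] p [419.6  -5.8  60.5] rpy [ 179.16   25.91 -171.32]
lean 25.92 heading 10.61 F [-0.6 -1.2  0.8] w 0.1
spin to level y -1.73
axes x,y,z
 [[-0.889 -0.136 -0.437]
 [-0.157  0.987  0.013]
 [ 0.43   0.08  -0.899]]
```

Emit:
apply_moves(
  increments=[18, 0, 9, 0, 18, 0, 9, 0, 18, 0, 9, 0, 0, 0, 0, 0],
)

```text
time_s: 12.5
ee_pos: [388.3, -8.7, 49.4]
tcp_rot: [178.8, 23.4, -171.7]
ft_force: [-0.6, 1.4, -0.3]
grip_width: -0.2
```

```bash
python3 st.py
```

```text
12.5 q [ -25.    12.5  139.4   57.7   16.2 -177.9] p [388.3  -8.7  49.4] rpy [ 178.75   23.4  -171.74]
lean 23.43 heading 11.4 F [-0.6  1.4 -0.3] w -0.2
spin to level y -2.88
axes x,y,z
 [[-0.908 -0.132 -0.397]
 [-0.152  0.988  0.02 ]
 [ 0.39   0.079 -0.918]]
```

Emit:
apply_moves(
  increments=[-22, -1.5, 4, 0, -22, -1.5, 6, 0, -22, -1.5, 7, -1, -22, -1.5, 7, -1, 0, 0, 0, 0, 0, 0, 0, 0],
)

```text
time_s: 13.0
ee_pos: [481.0, -1.0, 63.2]
tcp_rot: [179.7, 23.6, -169.5]
ft_force: [-0.7, 0.6, -0.8]
grip_width: -0.2
```

```bash
python3 st.py; python3 - <<'E'
from workcell import *
from h import *
s=state();d=get_image("wrist");cv2.imwrite("pics/w6.png",d["pixels"][:,:,::-1])
M=Rt(s["tcp_rot"]); print("to face (tool):",(M.T@(np.array([490,1,38])-s["ee_pos"])).round(1))
P=wpose(d,s); print("tip px",proj(d,s["ee_pos"],P))
E
```

```text
13.0 q [ -17.2   17.4  126.    35.8   19.  -150. ] p [481.   -1.   63.2] rpy [ 179.7    23.61 -169.46]
lean 23.61 heading 11.28 F [-0.7  0.6 -0.8] w -0.2
spin to level y -0.68
axes x,y,z
 [[-0.901 -0.168 -0.4  ]
 [-0.185  0.983  0.005]
 [ 0.393  0.078 -0.916]]
to face (tool): [ 1.7  0.2 26.7]
tip px [[323.99266157 286.04695161]]
```

View pics/w6.png

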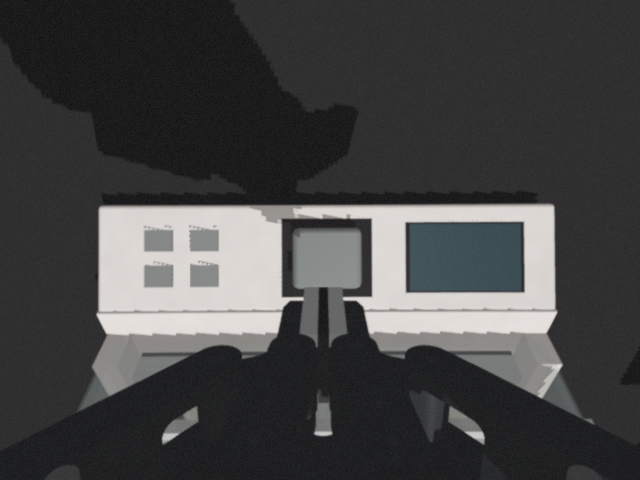

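Lean is 23.6°, tool yaw 10.7°, roll 0.3°. The fingers (tip at px 324,286) line up with the button at (327,257). Pressing now.

Emit:
apply_moves(
  increments=[0.5, 0, 6, 0, 0.5, 0, 6, 0, 0.5, 0, 6, 0, 0, 0, 6, 0, 0, 0, 3, 0, 0, 0, 3, 0, 0, 0, 3, 0],
)

```text
time_s: 13.63
ee_pos: [493.0, -0.5, 36.5]
tcp_rot: [179.3, 23.3, -169.5]
ft_force: [-0.5, 0.4, -0.2]
grip_width: 0.3
```

```bash
python3 st.py; python3 - <<'E'
from workcell import *
from h import *
d=get_image("side");cv2.imwrite("pics/s1.png",cv2.resize(d["pixels"][170:340,230:410,::-1],None,fx=3.5,fy=3.5))
E
```

```text
13.6333 q [ -16.7   22.   125.4   43.3   16.2 -157.5] p [493.   -0.5  36.5] rpy [ 179.3    23.33 -169.53]
lean 23.34 heading 12.25 F [-0.5  0.4 -0.2] w 0.3
spin to level y -1.63
axes x,y,z
 [[-0.903 -0.167 -0.396]
 [-0.187  0.982  0.011]
 [ 0.387  0.084 -0.918]]
```

View pics/s1.png

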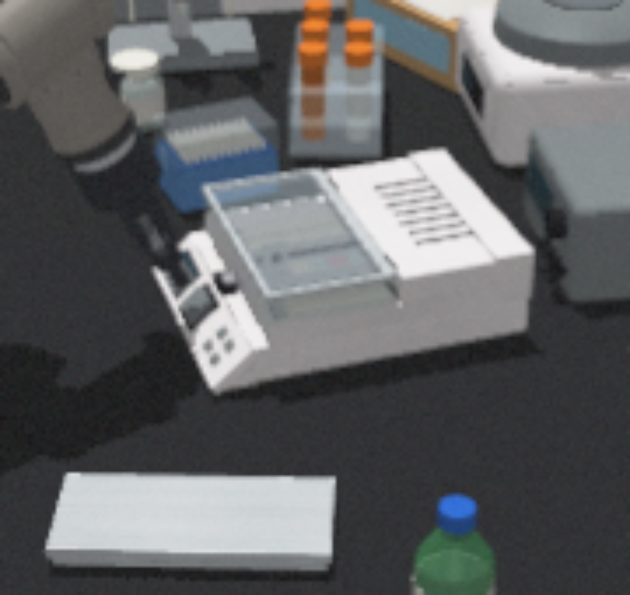

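Emit:
apply_moves(
  increments=[0, 0, 4, 0, 0, 0, 4, 0, 0, 0, 4, 0, 0, 0, 0, 0],
)

```text
time_s: 14.02
ee_pos: [499.2, -1.1, 29.3]
tcp_rot: [178.9, 23.1, -169.5]
ft_force: [-0.4, 0.3, -0.0]
grip_width: -0.1
```

```bash
python3 st.py; python3 - <<'E'
from workcell import *
from h import *
d=get_image("side");cv2.imwrite("pics/s2.png",cv2.resize(d["pixels"][150:340,230:410,::-1],None,fx=3,fy=3))
d=get_image("wrist");cv2.imwrite("pics/w7.png",d["pixels"][:,:,::-1])
E
```

```text
14.0167 q [ -16.7   23.4  124.6   44.6   16.2 -158.9] p [499.2  -1.1  29.3] rpy [ 178.94   23.11 -169.52]
lean 23.13 heading 13.18 F [-0.4  0.3 -0. ] w -0.1
spin to level y -2.48
axes x,y,z
 [[-0.904 -0.167 -0.392]
 [-0.189  0.982  0.017]
 [ 0.382  0.09  -0.92 ]]
```

View pics/s2.png

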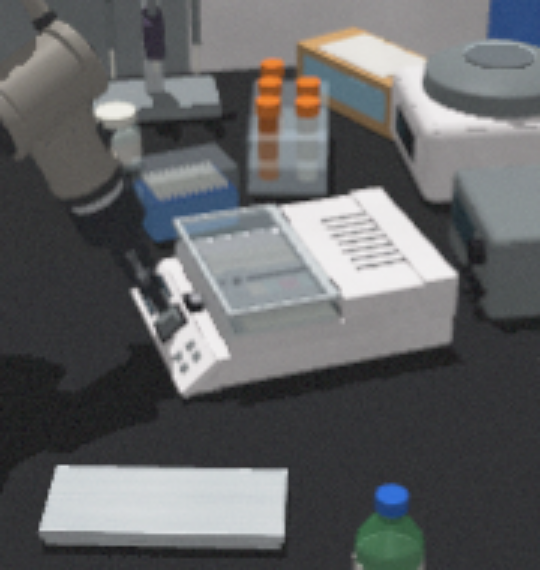

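View pics/w7.png

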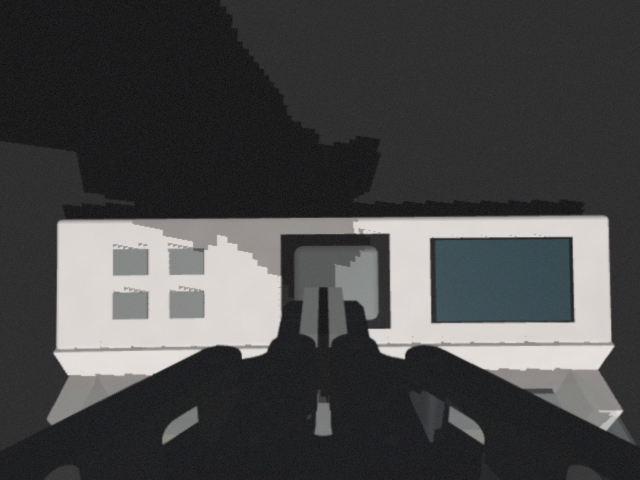

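```bash
python3 - <<'E'
from workcell import *
from h import *
s=state()
d=get_image("side");a=d["pixels"][225:295,260:330,::-1]
pt=proj(d,s["ee_pos"])[0]; print("tip",pt, "btn face",proj(d,[490,1,38])[0], "2",proj(d,[496,2,34])[0])
cv2.imwrite("pics/s3.png",cv2.resize(a,None,fx=8,fy=8,interpolation=cv2.INTER_CUBIC))
d=get_image("top");print(proj(d,s["ee_pos"])[0])
cv2.imwrite("pics/t3.png",cv2.resize(d["pixels"][240:320,260:360,::-1],None,fx=7,fy=7,interpolation=cv2.INTER_CUBIC))
E
```

```text
tip [287.41292843 258.18238111] btn face [284.68847054 255.95579357] 2 [286.46521475 256.66527833]
[311.11440937 278.83180611]
```

View pics/s3.png

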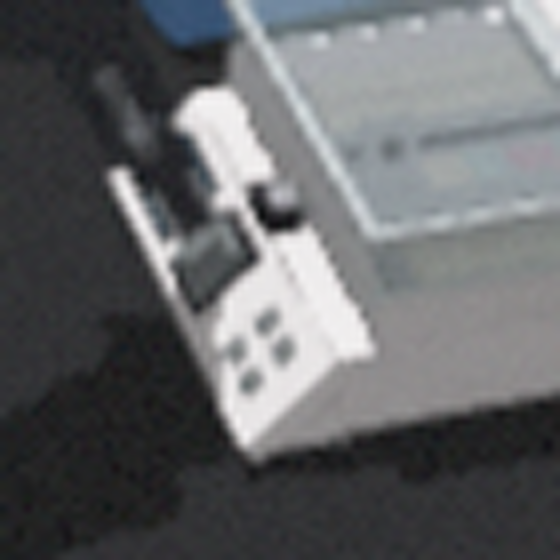

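View pics/t3.png

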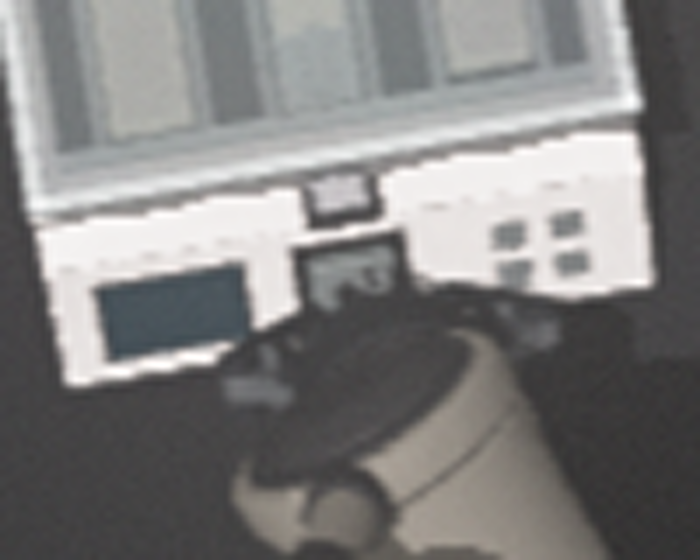

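Emit:
apply_moves(
  increments=[-1, 0, 3, 0, -1, 0, 3, 0, 0, 0, 0, 0],
)

```text
time_s: 14.47
ee_pos: [503.9, -0.8, 26.3]
tcp_rot: [178.8, 23.0, -169.5]
ft_force: [0.2, -0.5, 0.8]
grip_width: -0.0
```

```bash
python3 st.py; python3 - <<'E'
from workcell import *
from h import *
s=state()
d=get_image("side");a=d["pixels"][225:295,260:330,::-1]
cv2.imwrite("pics/s4.png",cv2.resize(a,None,fx=8,fy=8,interpolation=cv2.INTER_CUBIC))
E
```

```text
14.4667 q [ -16.6   24.2  123.9   44.7   16.2 -158.9] p [503.9  -0.8  26.3] rpy [ 178.82   23.05 -169.5 ]
lean 23.08 heading 13.5 F [ 0.2 -0.5  0.8] w -0.0
spin to level y -2.77
axes x,y,z
 [[-0.905 -0.168 -0.392]
 [-0.19   0.982  0.019]
 [ 0.381  0.092 -0.92 ]]
```

View pics/s4.png

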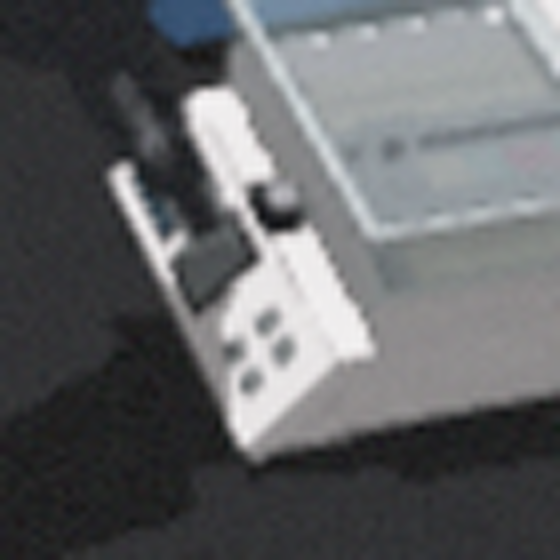

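Emit:
apply_moves(
  increments=[-1, 2, 3, 0, -1, 2, 3, 0, 0, 0, 0, 0],
)

```text
time_s: 14.77
ee_pos: [507.7, 3.5, 23.8]
tcp_rot: [178.6, 22.9, -169.5]
ft_force: [-0.2, 0.5, 0.4]
grip_width: -0.0
```

```bash
python3 st.py; python3 - <<'E'
from workcell import *
from h import *
d=get_image("side");a=d["pixels"][225:295,260:330,::-1]
b=get_image("wrist");cv2.imwrite("pics/w8.png",cv2.resize(b["pixels"][180:380,220:420,::-1],None,fx=3,fy=3))
cv2.imwrite("pics/s5.png",cv2.resize(a,None,fx=8,fy=8,interpolation=cv2.INTER_CUBIC))
E
```

```text
14.7667 q [ -15.9   24.7  123.4   44.3   16.2 -157.8] p [507.7   3.5  23.8] rpy [ 178.6    22.9  -169.49]
lean 22.95 heading 14.11 F [-0.2  0.5  0.4] w -0.0
spin to level y -3.31
axes x,y,z
 [[-0.906 -0.168 -0.389]
 [-0.192  0.981  0.023]
 [ 0.378  0.095 -0.921]]
```

View pics/s5.png

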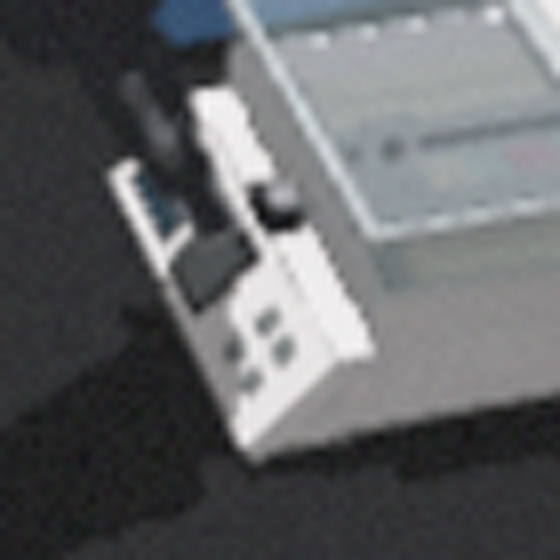

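View pics/w8.png

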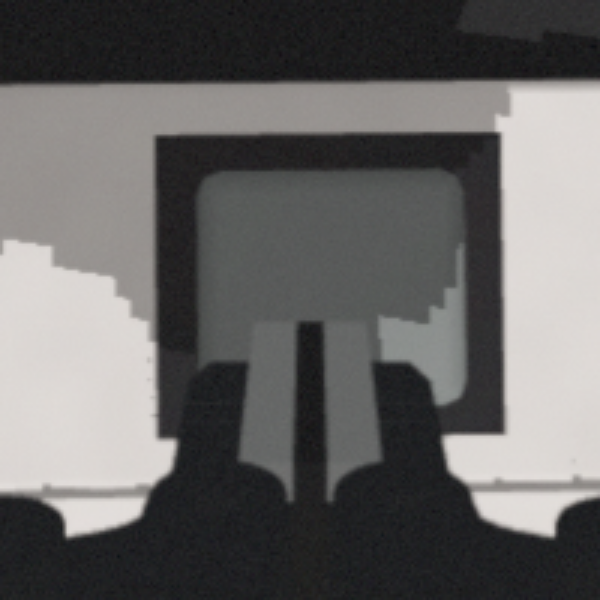

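Emit:
apply_moves(
  increments=[0, 0.5, 3, 0, 0, 0.5, 3, 0, 0, 0, 0, 0],
)

```text
time_s: 15.12
ee_pos: [510.0, 4.0, 20.4]
tcp_rot: [178.4, 22.8, -169.5]
ft_force: [-2.6, -0.6, 4.4]
grip_width: 0.1
```

```bash
python3 st.py
```

```text
15.1167 q [ -15.8   25.4  123.    44.7   16.2 -158.3] p [510.    4.   20.4] rpy [ 178.4    22.77 -169.5 ]
lean 22.83 heading 14.63 F [-2.6 -0.6  4.4] w 0.1
spin to level y -3.81
axes x,y,z
 [[-0.907 -0.168 -0.387]
 [-0.193  0.981  0.026]
 [ 0.375  0.098 -0.922]]
```

Emit:
apply_moves(
  increments=[0, 0, 2, 0, 0, 0, 2, 0, 0, 0, 0, 0],
)

```text
time_s: 15.37
ee_pos: [512.0, 3.7, 18.0]
tcp_rot: [178.3, 22.7, -169.5]
ft_force: [-2.2, -1.0, 5.0]
grip_width: 0.1
```

```bash
python3 st.py; python3 - <<'E'
from workcell import *
from h import *
d=get_image("side");a=d["pixels"][150:295,230:410,::-1]
cv2.imwrite("pics/s6.png",cv2.resize(a,None,fx=4,fy=4,interpolation=cv2.INTER_CUBIC))
E
```

```text
15.3667 q [ -15.9   25.8  122.7   45.1   16.2 -158.7] p [512.    3.7  18. ] rpy [ 178.3    22.71 -169.5 ]
lean 22.77 heading 14.91 F [-2.2 -1.   5. ] w 0.1
spin to level y -4.06
axes x,y,z
 [[-0.907 -0.168 -0.386]
 [-0.193  0.981  0.027]
 [ 0.374  0.1   -0.922]]
```

View pics/s6.png

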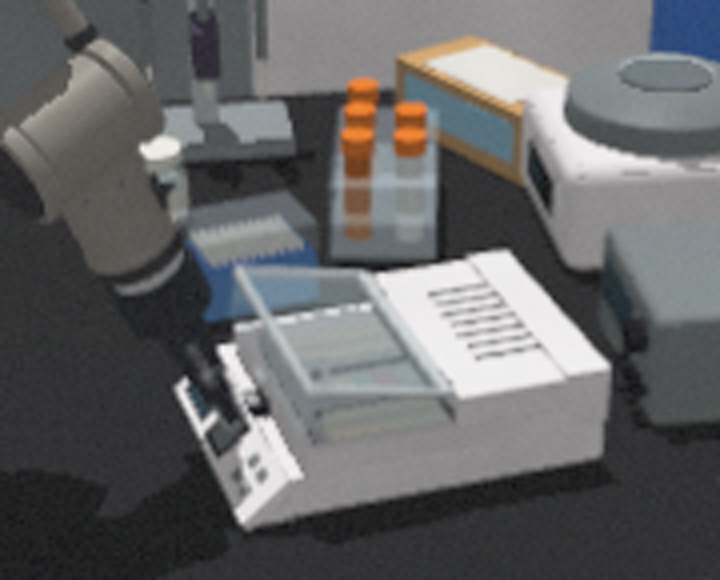

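The lid is springing open (its plate is rising in the side view). Backing off now.

Emit:
apply_moves(
  increments=[0, 0, -20, 0, 0, 0, -30, 0, 5, 0, -30, 0, 5, 0, -30, 0, 5, 0, -20, 0, 0, 0, 0, 0, 0, 0, 0, 0, 0, 0, 0, 0],
  jaw=0.4,
)

```text
time_s: 16.08
ee_pos: [450.0, -11.7, 131.6]
tcp_rot: [178.3, 22.7, -169.5]
ft_force: [0.6, -0.4, -0.2]
grip_width: 34.2
```

```bash
python3 st.py; python3 - <<'E'
from workcell import *
from h import *
d=get_image("side");a=d["pixels"][130:295,230:410,::-1]
cv2.imwrite("pics/s7.png",cv2.resize(a,None,fx=3.5,fy=3.5,interpolation=cv2.INTER_CUBIC))
d=get_image("wrist");cv2.imwrite("pics/w9.png",d["pixels"][:,:,::-1])
E
```

```text
16.0833 q [ -21.5    6.7  123.8   24.7   33.4 -141.2] p [450.  -11.7 131.6] rpy [ 178.3    22.71 -169.52]
lean 22.77 heading 14.89 F [ 0.6 -0.4 -0.2] w 34.2
spin to level y -4.06
axes x,y,z
 [[-0.907 -0.168 -0.386]
 [-0.193  0.981  0.027]
 [ 0.374  0.099 -0.922]]
```

View pics/s7.png

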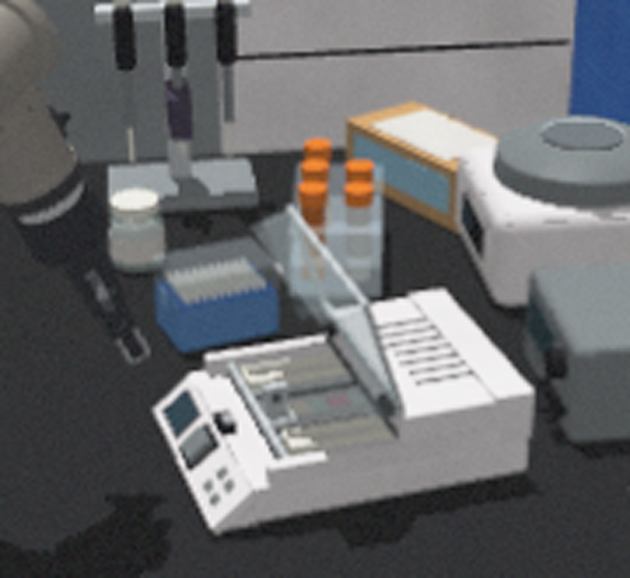

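View pics/w9.png

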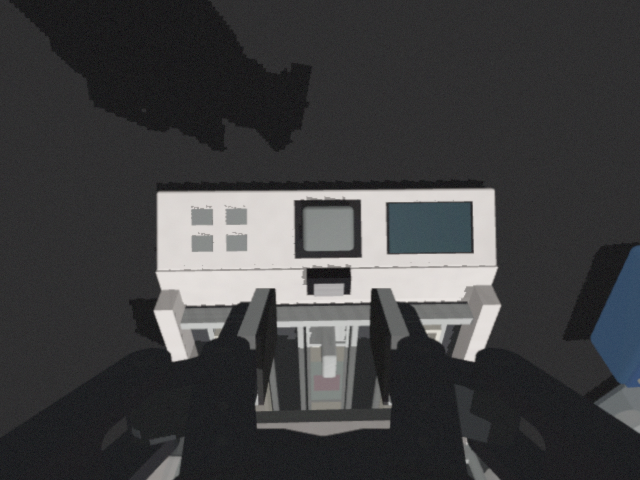

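```bash
python3 - <<'E'
from workcell import *
from h import *
im=cv2.imread("pics/w9.png")
cv2.imwrite("pics/w9z.png",cv2.resize(im[260:420,230:430],None,fx=4,fy=3.7,interpolation=cv2.INTER_CUBIC))
d=get_image("top");cv2.imwrite("pics/t9.png",cv2.resize(d["pixels"][150:320,240:370,::-1],None,fx=3.5,fy=3.5,interpolation=cv2.INTER_CUBIC))
E
```

```text
(no output)
```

View pics/w9z.png

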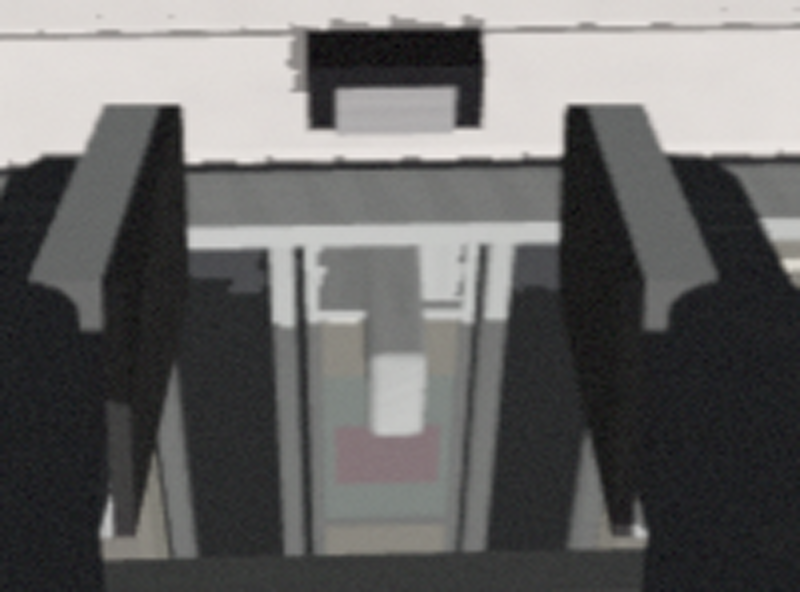

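View pics/t9.png

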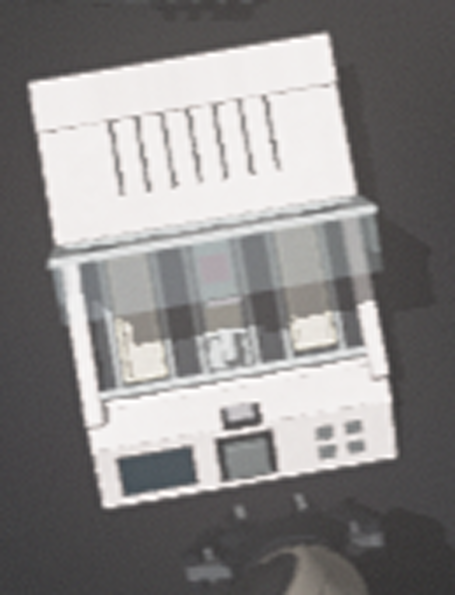

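```bash
python3 - <<'E'
from workcell import *
from fk import *
s=state(); d=get_image("wrist"); P=wpose(d,s)
z=lambda x,y:(230+(x+.5)/4-.5,260+(y+.5)/3.7-.5)
c,sn=np.cos(Y),np.sin(Y)
def toinc(p): v=p[:2]-O; return np.array([c*v[0]+sn*v[1],-sn*v[0]+c*v[1]]).round(1)
for n,px,h in (("tabFrontTop",z(398,355),86),("tabRearTop",z(398,436),86),("tabBL",z(372,395),86),("tabBR",z(425,395),86),("sillTopRear",z(398,226),62),("catchTop",z(395,88),59)):
    p=onz(d,px,h,P)[0]; print(n,p.round(1),"inc",toinc(p))
a=np.array([(158,192),(494,190),(158,268),(494,266)],float)
for q,h in zip(a,(12.8,12.8,48,48)):
    p=onz(d,q,h,P)[0]; print("panel",p.round(1),toinc(p))
t=get_image("top"); p=onz(t,(240+225/3.5,150+350/3.5),70)[0]; print("top tab",p.round(1),toinc(p))
E
```

```text
tabFrontTop [557.6  15.   86. ] inc [-90.8   1.4]
tabRearTop [582.3  20.1  86. ] inc [-65.5   1.8]
tabBL [570.2  13.   86. ] inc [-78.7  -2.9]
tabBR [568.8  22.   86. ] inc [-78.4   6.2]
sillTopRear [550.6  14.5  62. ] inc [-97.7   2.2]
catchTop [517.5   7.3  59. ] inc [-131.6    1.2]
panel [ 496.5 -112.4   12.8] [-174.4 -112.5]
panel [454.7 112.7  12.8] [-173.7  116.5]
panel [ 532.7 -104.5   48. ] [-137.4 -111.5]
panel [492.9 117.8  48. ] [-135.2  114.4]
top tab [570.9  18.2  70. ] [-77.1   2.1]
```

The wrist view shows the tab's top face at (323–336, 356–378) px. Cast at z=86 it measures 25 × 9 mm, centred near (571,17.6), as it should be. The tip faces in this view and the button contact both show the fingertips about 24 mm short of the reported TCP, so I allow for that. Moving to a standoff along the tool axis.

Emit:
apply_moves(
  increments=[-23.6, 0.9, 11.2, 0, -23.6, 0.9, 11.2, 0, -23.6, 0.9, 11.2, 0, -23.6, 0.9, 11.2, 0, 0, 0, 0, 0, 0, 0, 0, 0],
)

```text
time_s: 16.83
ee_pos: [551.7, 12.8, 126.2]
tcp_rot: [178.3, 22.6, -169.4]
ft_force: [-0.4, 0.2, -0.3]
grip_width: 34.1
```

```bash
python3 st.py; python3 - <<'E'
from workcell import *
from h import *
s=state();d=get_image("wrist");P=wpose(d,s);cv2.imwrite("pics/w10.png",cv2.resize(d["pixels"][200:480,170:480,::-1],None,fx=2.5,fy=2.1))
e=get_image("side");cv2.imwrite("pics/s10.png",cv2.resize(e["pixels"][130:295,230:410,::-1],None,fx=3.5,fy=3.5,interpolation=cv2.INTER_CUBIC))
E
```

```text
16.8333 q [ -13.2   16.9  110.7   19.2   33.7 -128.4] p [551.7  12.8 126.2] rpy [ 178.26   22.62 -169.42]
lean 22.68 heading 15.09 F [-0.4  0.2 -0.3] w 34.1
spin to level y -4.17
axes x,y,z
 [[-0.907 -0.169 -0.385]
 [-0.195  0.98   0.028]
 [ 0.372  0.1   -0.923]]
```

View pics/w10.png

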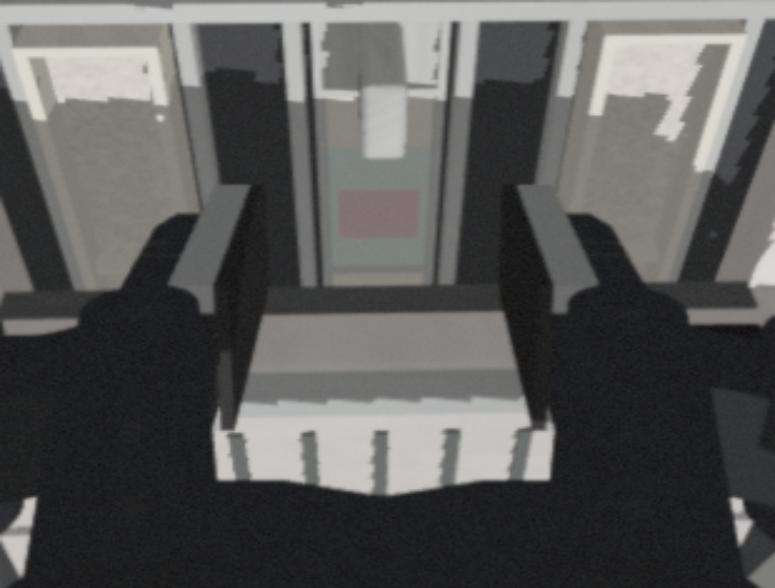

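View pics/s10.png

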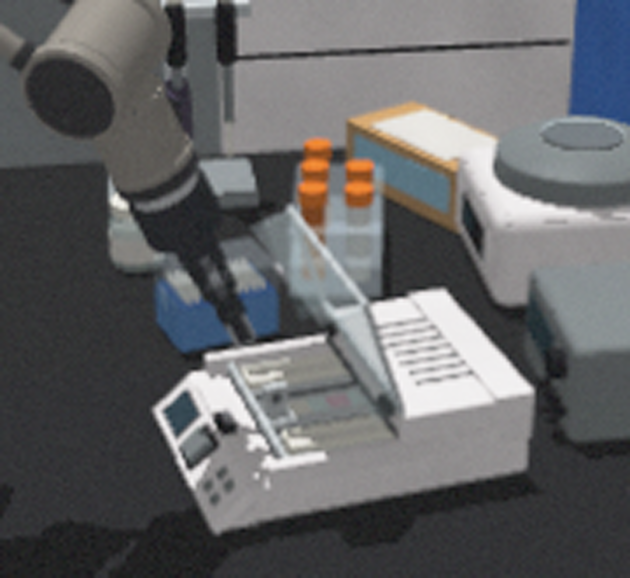

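```bash
python3 - <<'E'
from workcell import *
from fk import *
s=state(); d=get_image("wrist"); P=wpose(d,s); M=Rt(s["tcp_rot"])
z=lambda x,y:(170+(x+.5)/2.5-.5,200+(y+.5)/2.1-.5)
f=onz(d,z(383,86),86,P)[0]; r=onz(d,z(384,158),86,P)[0]; c=(f+r)/2
print(f.round(1),r.round(1),np.linalg.norm(f-r).round(1),"w",np.linalg.norm(onz(d,z(363,120),86,P)[0]-onz(d,z(406,120),86,P)[0]).round(1))
print("tab yaw",np.degrees(np.arctan2((r-f)[1],(r-f)[0])).round(1))
# sill rear top edge row ~20, z=62
print("sill",onz(d,z(384,22),62,P)[0].round(1))
# pad axis should pass through point 10 mm below tab top centre; T_e z=66
g=c-[0,0,10]; lam=(66-g[2])/M[2,2]; Te=g+lam*M[:,2]; TCP=Te+24*M[:,2]
print("c",c.round(1),"Te",Te.round(1),"TCP",TCP.round(1),"tool move",(M.T@(TCP-s["ee_pos"])).round(1))
E
```

```text
[558.1  14.7  86. ] [581.7  19.6  86. ] 24.2 w 9.1
tab yaw 11.7
sill [555.7  15.1  62. ]
c [569.9  17.1  86. ] Te [573.9  18.2  66. ] TCP [582.8  20.6  43.9] tool move [ 0.8 -0.7 89.1]
```

Tab centre now reads (570,17,86), 24 × 9 mm, yaw 11.7°, which is consistent. Descending along the tool axis.

Emit:
apply_moves(
  increments=[0.2, -0.2, 20, 0, 0.2, -0.2, 20, 0, 0.2, -0.2, 20, 0, 0.2, -0.1, 15, 0, 0, 0, 14, 0, 0, 0, 0, 0, 0, 0, 0, 0],
)

```text
time_s: 17.57
ee_pos: [583.2, 20.1, 44.6]
tcp_rot: [178.3, 22.6, -169.5]
ft_force: [0.7, 0.3, -0.6]
grip_width: 34.4
```

```bash
python3 st.py; python3 - <<'E'
from workcell import *
from h import *
s=state();d=get_image("wrist");cv2.imwrite("pics/w11.png",cv2.resize(d["pixels"][180:460,170:480,::-1],None,fx=2.5,fy=2.1))
e=get_image("side");cv2.imwrite("pics/s11.png",cv2.resize(e["pixels"][170:295,240:370,::-1],None,fx=4.5,fy=4.5,interpolation=cv2.INTER_CUBIC))
E
```

```text
17.5667 q [ -11.3   27.5  110.9   25.8   23.1 -134.3] p [583.2  20.1  44.6] rpy [ 178.26   22.62 -169.53]
lean 22.68 heading 14.98 F [ 0.7  0.3 -0.6] w 34.4
spin to level y -4.17
axes x,y,z
 [[-0.908 -0.168 -0.385]
 [-0.193  0.981  0.028]
 [ 0.373  0.1   -0.923]]
```

View pics/w11.png

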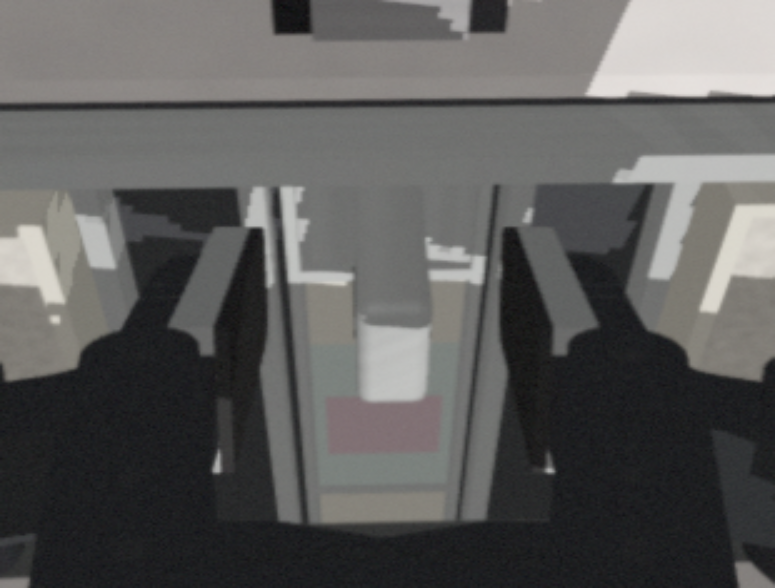

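View pics/s11.png

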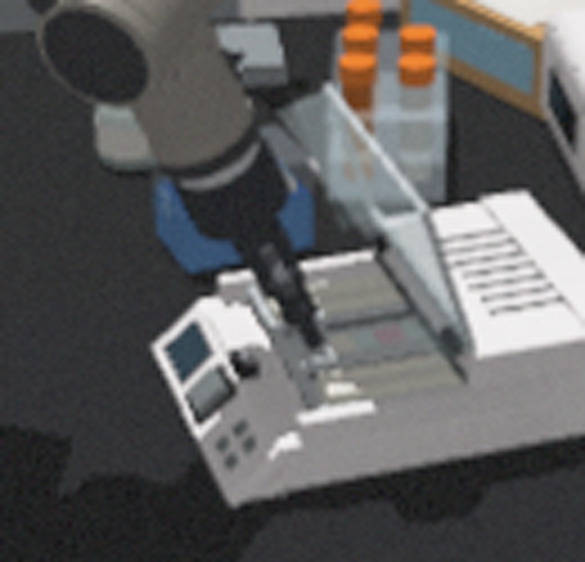

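The tab (top face at (358–430, 320–402) in the zoom) stands between the fingers, about 1.5 mm off centre. By ray the tips reach 13–14 mm below its top, so I nudge in and close gently.

Emit:
apply_moves(
  increments=[-2, 1.5, 3, 0, 0, 0, 0, 0],
)

```text
time_s: 17.83
ee_pos: [587.3, 22.3, 43.9]
tcp_rot: [178.3, 22.8, -169.5]
ft_force: [-0.3, -0.7, -0.6]
grip_width: 34.1
```

Emit:
apply_moves(
  increments=[0, 0, 0, 0, 0, 0, 0, 0, 0, 0, 0, 0, 0, 0, 0, 0, 0, 0, 0, 0, 0, 0, 0, 0],
  jaw=0,
  squeeze=32,
)

```text
time_s: 18.33
ee_pos: [587.1, 22.1, 43.7]
tcp_rot: [178.3, 22.8, -169.5]
ft_force: [-3.2, -0.8, 5.9]
grip_width: 9.3
```

```bash
python3 st.py; python3 - <<'E'
from workcell import *
from h import *
s=state();d=get_image("wrist");cv2.imwrite("pics/w12.png",cv2.resize(d["pixels"][180:460,170:480,::-1],None,fx=2.5,fy=2.1))
E
```

```text
18.3333 q [ -11.    27.8  110.5   25.7   22.9 -133.9] p [587.1  22.1  43.7] rpy [ 178.34   22.79 -169.48]
lean 22.84 heading 14.79 F [-3.2 -0.8  5.9] w 9.3
spin to level y -3.94
axes x,y,z
 [[-0.906 -0.168 -0.387]
 [-0.193  0.981  0.027]
 [ 0.375  0.099 -0.922]]
```

View pics/w12.png

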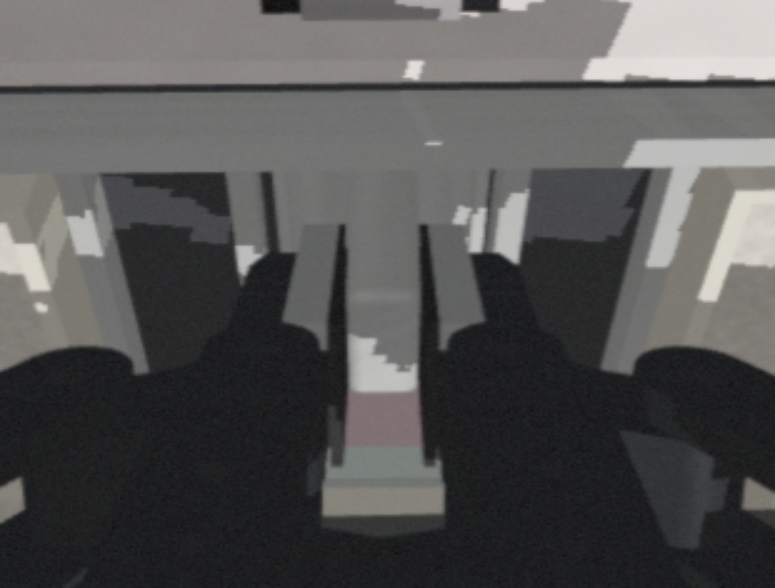

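Gripped, with the opening at 9.3 mm on the nominally 10 mm tab. Lifting the tab end about 20 mm.

Emit:
apply_moves(
  increments=[-1.5, 0.1, -3.7, 0, -1.5, 0.1, -3.7, 0, -1.5, 0.1, -3.7, 0, -1.5, 0.1, -3.7, 0, -1.5, 0.1, -3.7, 0, 0, 0, 0, 0],
)

```text
time_s: 18.88
ee_pos: [586.5, 22.3, 63.5]
tcp_rot: [178.3, 22.7, -169.5]
ft_force: [-0.4, 0.1, -2.4]
grip_width: 9.4
```

```bash
python3 st.py; python3 - <<'E'
from workcell import *
from h import *
s=state();d=get_image("wrist");cv2.imwrite("pics/w13.png",cv2.resize(d["pixels"][180:460,170:480,::-1],None,fx=2.5,fy=2.1))
e=get_image("side");cv2.imwrite("pics/s13.png",cv2.resize(e["pixels"][180:280,260:350,::-1],None,fx=6,fy=6,interpolation=cv2.INTER_CUBIC))
E
```

```text
18.8833 q [ -11.    25.8  109.6   22.9   25.7 -130.9] p [586.5  22.3  63.5] rpy [ 178.3    22.71 -169.48]
lean 22.77 heading 14.91 F [-0.4  0.1 -2.4] w 9.4
spin to level y -4.05
axes x,y,z
 [[-0.907 -0.168 -0.386]
 [-0.194  0.981  0.027]
 [ 0.374  0.1   -0.922]]
```

View pics/w13.png

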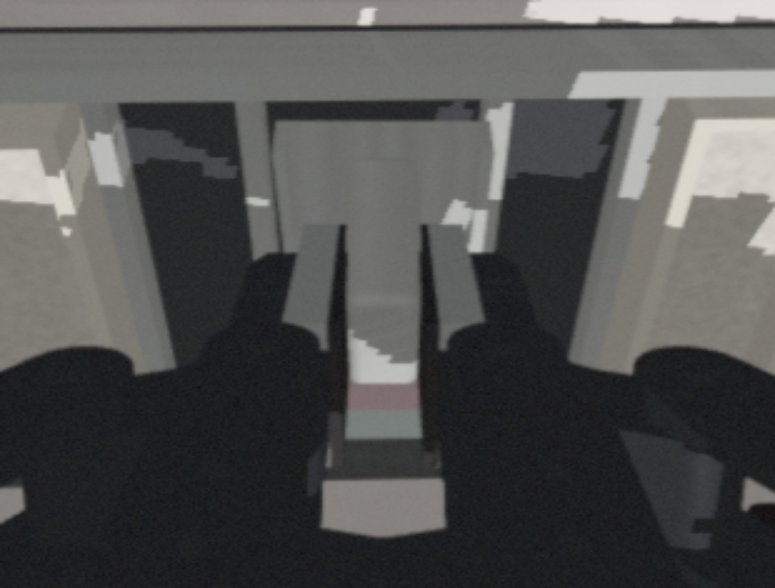

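View pics/s13.png

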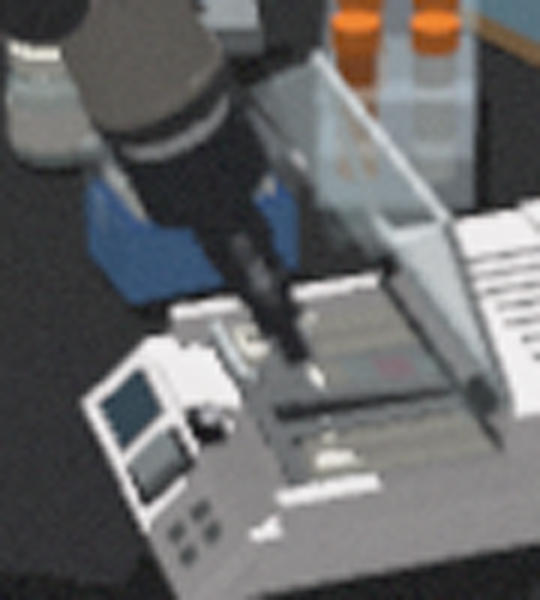

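The front face of the bar now shows behind the sill in the wrist view, about 20 mm up, and the wrist carries about 2.4 N. Drawing out slowly with a slight rise.

Emit:
apply_moves(
  increments=[7.2, 0, -3.4, 0, 7.2, 0, -3.4, 0, 7.2, 0, -3.4, 0, 7.2, 0, -3.4, 0, 7.2, 0, -3.4, 0, 0, 0, 0, 0],
)

```text
time_s: 19.48
ee_pos: [545.6, 14.4, 64.6]
tcp_rot: [178.3, 22.6, -169.5]
ft_force: [-0.4, 0.8, -1.3]
grip_width: 9.2
```

```bash
python3 st.py; python3 - <<'E'
from workcell import *
from h import *
s=state();d=get_image("wrist");cv2.imwrite("pics/w14.png",cv2.resize(d["pixels"][180:460,170:480,::-1],None,fx=2.5,fy=2.1))
e=get_image("side");cv2.imwrite("pics/s14.png",cv2.resize(e["pixels"][180:280,260:350,::-1],None,fx=6,fy=6,interpolation=cv2.INTER_CUBIC))
E
```

```text
19.4833 q [ -13.1   22.5  115.6   26.6   24.  -136.6] p [545.6  14.4  64.6] rpy [ 178.26   22.64 -169.54]
lean 22.7 heading 14.98 F [-0.4  0.8 -1.3] w 9.2
spin to level y -4.17
axes x,y,z
 [[-0.908 -0.168 -0.385]
 [-0.193  0.981  0.028]
 [ 0.373  0.1   -0.923]]
```

View pics/s14.png

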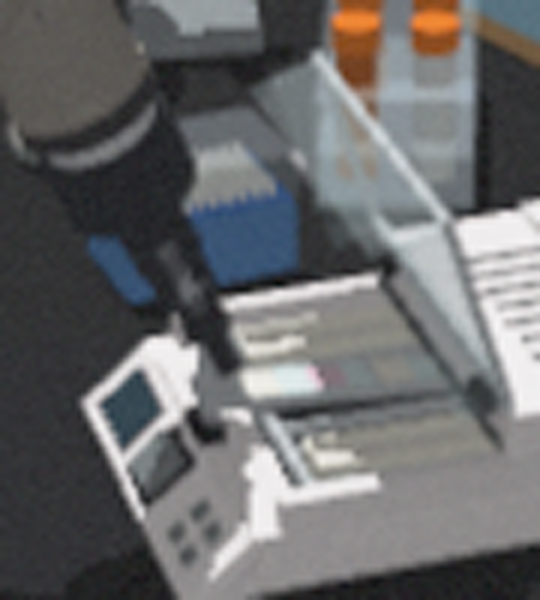

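View pics/w14.png

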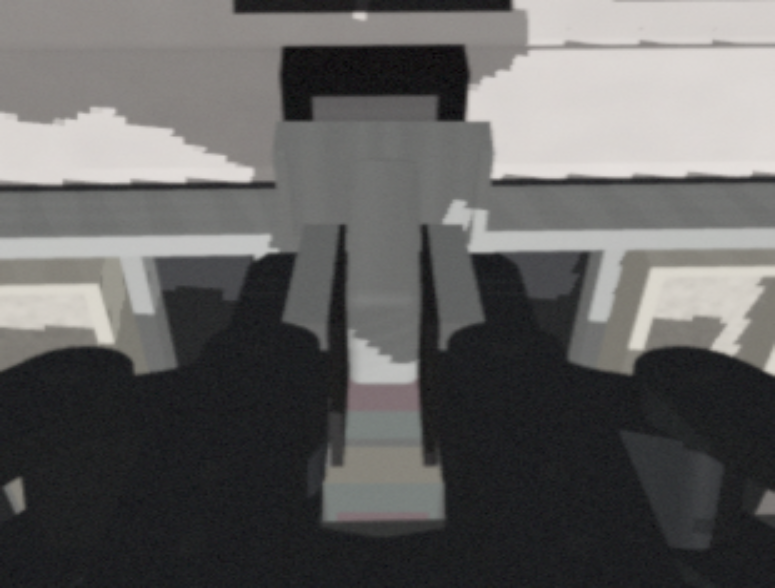

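Emit:
apply_moves(
  increments=[7.1, 0, -3.8, 0, 7.1, 0, -3.8, 0, 7.1, 0, -3.8, 0, 7.1, 0, -3.8, 0, 7.1, 0, -3.8, 0, 7.1, 0, -3.8, 0, 7.1, 0, -3.8, 0, 0, 0, 0, 0],
)

```text
time_s: 20.25
ee_pos: [490.7, 3.5, 70.0]
tcp_rot: [178.3, 22.7, -169.5]
ft_force: [-0.6, -0.4, -2.6]
grip_width: 9.1
```

```bash
python3 st.py; python3 - <<'E'
from workcell import *
from h import *
e=get_image("side");cv2.imwrite("pics/s15.png",cv2.resize(e["pixels"][180:290,245:350,::-1],None,fx=5.5,fy=5.4,interpolation=cv2.INTER_CUBIC))
d=get_image("top");cv2.imwrite("pics/t15.png",cv2.resize(d["pixels"][150:340,230:390,::-1],None,fx=3.1,fy=3.1,interpolation=cv2.INTER_CUBIC))
E
```

```text
20.25 q [ -16.8   17.6  123.1   31.6   22.9 -145.1] p [490.7   3.5  70. ] rpy [ 178.26   22.65 -169.53]
lean 22.71 heading 14.98 F [-0.6 -0.4 -2.6] w 9.1
spin to level y -4.16
axes x,y,z
 [[-0.908 -0.168 -0.385]
 [-0.193  0.981  0.028]
 [ 0.373  0.1   -0.922]]
```

View pics/s15.png

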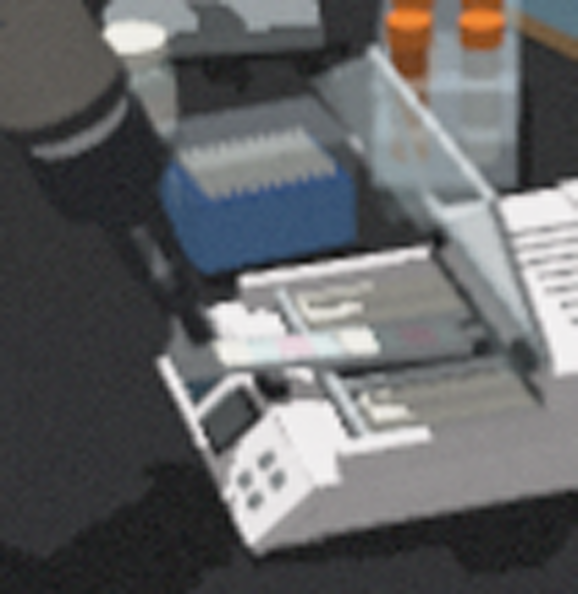

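View pics/t15.png

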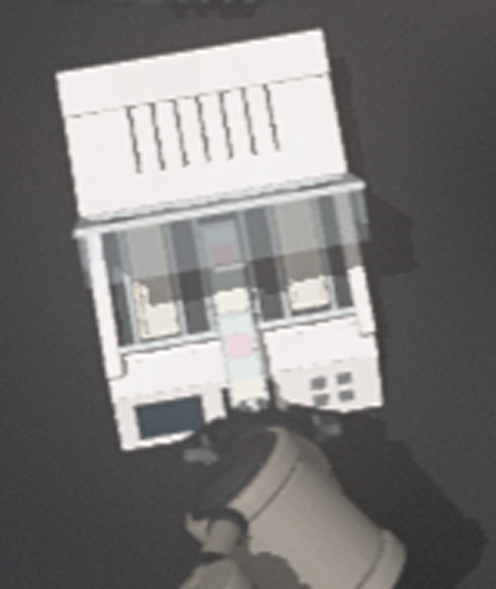

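The slides are now ahead of the cover in both views. The carrier has moved about 98 mm, so its tail is at roughly incubator x = 7 mm and the wrist force stays low. I'll draw farther and rise.

Emit:
apply_moves(
  increments=[7.2, 0, -3.5, 0, 7.2, 0, -3.5, 0, 6.2, 0.1, -5.9, 0, 6.2, 0.1, -5.9, 0, 6.2, 0.1, -5.9, 0, 6.2, 0.1, -5.9, 0, 6.2, 0.1, -5.9, 0, 5, 0.1, -8, 0, 5, 0.1, -8, 0, 0, 0, 0, 0],
)

```text
time_s: 21.18
ee_pos: [421.5, -10.6, 98.1]
tcp_rot: [178.3, 22.8, -169.5]
ft_force: [-0.3, -0.3, -2.5]
grip_width: 9.1
```

```bash
python3 st.py; python3 - <<'E'
from workcell import *
from h import *
e=get_image("side");cv2.imwrite("pics/s16.png",cv2.resize(e["pixels"][180:290,230:350,::-1],None,fx=5,fy=5,interpolation=cv2.INTER_CUBIC))
d=get_image("wrist");cv2.imwrite("pics/w16.png",d["pixels"][:,:,::-1])
E
```

```text
21.1833 q [ -23.4    7.9  130.3   31.8   27.1 -150.8] p [421.5 -10.6  98.1] rpy [ 178.34   22.76 -169.5 ]
lean 22.82 heading 14.78 F [-0.3 -0.3 -2.5] w 9.1
spin to level y -3.95
axes x,y,z
 [[-0.907 -0.168 -0.387]
 [-0.193  0.981  0.027]
 [ 0.375  0.099 -0.922]]
```

View pics/s16.png

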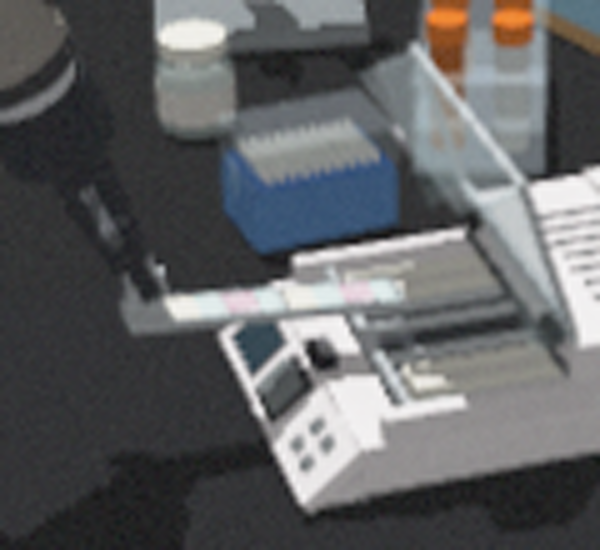

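The carrier is out and held nearly level (side view: bar from (125,315) to (405,285) in the crop), with the lid still standing open. Now I work out the turn and the placing move.

```bash
cat > plan.py <<'E'
from fk import *
M0=Rt([178.34,22.79,-169.48]); p0=np.array([587.1,22.1,43.7])
h=np.radians(11); C=R.from_euler('z',h).as_matrix(); o=np.array([653.5,33,48.])
oc=M0.T@(o-p0); Rc=M0.T@C      # carrier in tool
def qs(p,M):
    z=M[:,2]; w=p-Lt*z; r=np.hypot(*w[:2]); rad=np.sqrt(r*r-lat*lat); q1=np.arctan2(w[1],w[0])-np.arctan2(lat,rad)
    h3=np.hypot(a3,e3);ph=np.arctan2(e3,a3);zz=w[2]-d1;D=np.hypot(rad,zz);an=np.arccos((D*D-a2*a2-h3*h3)/(2*a2*h3));q3=an-ph
    q2=np.arctan2(rad,zz)-np.arctan2(h3*np.sin(an),a2+h3*np.cos(an))
    W=(R.from_euler('z',q1)*R.from_euler('y',q2+q3)).as_matrix().T@M
    q5=np.arccos(W[2,2]);q4=np.arctan2(W[1,2],W[0,2]);q6=np.arctan2(W[2,1],-W[2,0])-np.pi/2
    q=np.degrees([q1,q2,q3,q4,q5,q6]); q[5]=(q[5]+180)%360-180; return q.round(1)
E
python3 - <<'E'
from plan import *
from workcell import *
s=state(); M=Rt(s["tcp_rot"]); p=s["ee_pos"]
print("carrier now",(p+M@oc).round(1))
for sp in (0,12,15,18,22):
    Mn=M@R.from_euler('z',sp,degrees=True).as_matrix(); X=Mn@Rc
    head=np.degrees(np.arctan2(X[1,0],X[0,0])); pitch=np.degrees(np.arcsin(X[2,0])); roll=np.degrees(np.arcsin(X[2,1]))
    T=np.array([470,-308,28])-Mn@oc
    # lowest corner of carrier relative to origin
    cor=min((X@np.array([a,b,0]))[2] for a in(-95,95) for b in(-16,16))
    print(sp,"head %.1f tailup %.1f roll %.1f"%(head,pitch,roll),"TCP for origin z28",T.round(1),"lowcorner",round(cor,1),"q",qs(T,Mn),"cur q",qs(p,Mn))
E
```

```text
carrier now [4.891e+02 1.000e-01 1.020e+02]
0 head 11.0 tailup -0.0 roll -0.0 TCP for origin z28 [ 403.6 -318.8   23.7] lowcorner -0.0 q [-61.7  29.1 113.3  37.6  38.2 167.3] cur q [ -23.3    8.1  130.3   31.9   26.9 -150.9]
12 head -0.1 tailup -0.8 roll 4.6 TCP for origin z28 [ 402.7 -305.6   24.8] lowcorner -2.5 q [-61.   28.3 114.9  38.4  37.3 179.1] cur q [ -23.3    8.1  130.3   31.9   26.9 -138.9]
15 head -2.8 tailup -1.1 roll 5.7 TCP for origin z28 [ 402.9 -302.3   25.2] lowcorner -3.4 q [ -60.7   28.1  115.3   38.6   37.1 -177.8] cur q [ -23.3    8.1  130.3   31.9   26.9 -135.9]
18 head -5.6 tailup -1.5 roll 6.8 TCP for origin z28 [ 403.2 -299.    25.7] lowcorner -4.3 q [ -60.5   27.9  115.6   38.7   36.9 -174.8] cur q [ -23.3    8.1  130.3   31.9   26.9 -132.9]
22 head -9.2 tailup -2.0 roll 8.2 TCP for origin z28 [ 403.9 -294.7   26.4] lowcorner -5.7 q [ -60.1   27.6  116.    38.9   36.7 -170.6] cur q [ -23.3    8.1  130.3   31.9   26.9 -128.9]
```

View pics/w16.png

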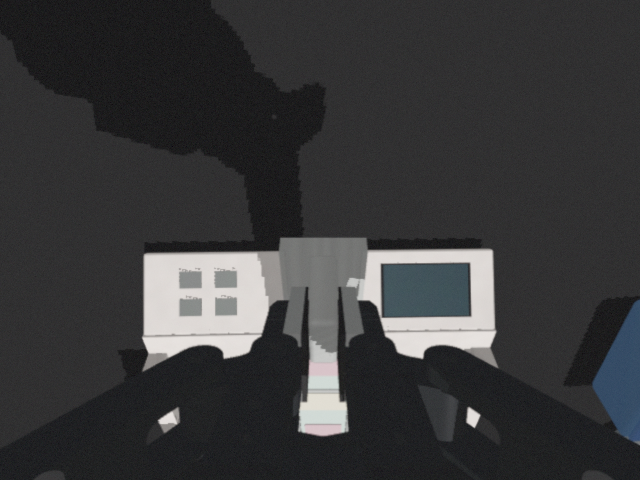

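Emit:
apply_moves(
  increments=[-3.5, 0, -9, 0, -3.5, 0, -9, 0, 0, 0, 0, 5, 0, 0, 0, 5, 0, 0, 0, 5, 0, 0, 0, 5, 0, 0, 0, 0, 0, 0, 0, 0],
)

```text
time_s: 21.95
ee_pos: [422.3, -10.9, 116.3]
tcp_rot: [170.3, 20.7, 169.2]
ft_force: [0.3, 0.0, -1.5]
grip_width: 9.3
```

```bash
cat > go.py <<'E'
from plan import *
from workcell import *
import sys
s=state(); M=Rt(s["tcp_rot"]); p=s["ee_pos"]; X=M@Rc
print(s["time_s"],p.round(1),s["tcp_rot"].round(1),"carrier",(p+M@oc).round(1),"head",np.degrees(np.arctan2(X[1,0],X[0,0])).round(1),"roll",np.degrees(np.arcsin(X[2,1])).round(1),"F",s["ft_force"].round(1),"w",round(s["grip_width"],1))
for z in (110,60,40,30,24):
    T=np.array([470,-308,z])-M@oc
    print(z,T.round(1),"tool delta",(M.T@(T-p)).round(1),"q",qs(T,M))
print("up in tool",M[2].round(3))
E
python3 go.py
```

```text
21.95 [422.3 -10.9 116.3] [170.3  20.7 169.2] carrier [488.8 -21.9 118.2] head -7.2 roll 7.5 F [ 0.3  0.  -1.5] w 9.3
110 [ 403.5 -297.1  108.1] tool delta [ -29.9 -283.9  -28. ] q [ -60.3   19.   111.3   30.4   47.8 -161.6]
60 [ 403.5 -297.1   58.1] tool delta [ -12.2 -291.8   18.1] q [ -60.3   24.1  114.2   34.8   41.  -167.8]
40 [ 403.5 -297.1   38.1] tool delta [  -5.1 -294.9   36.6] q [ -60.3   26.4  115.2   37.    38.4 -170.7]
30 [ 403.5 -297.1   28.1] tool delta [  -1.6 -296.5   45.8] q [ -60.3   27.5  115.6   38.3   37.2 -172.3]
24 [ 403.5 -297.1   22.1] tool delta [   0.6 -297.4   51.3] q [ -60.3   28.2  115.9   39.1   36.4 -173.3]
up in tool [-0.354  0.157 -0.922]
```

Emit:
apply_moves(
  increments=[-2.5, -12, -2.3, 0, -2.5, -24, -2.3, 0, -2.5, -28, -2.3, 0, -2.5, -28, -2.3, 0, -2.5, -28, -2.3, 0, -2.5, -28, -2.3, 0, -2.5, -28, -2.3, 0, -2.5, -28, -2.3, 0, -2.5, -28, -2.3, 0, -2.5, -28, -2.3, 0, -2.5, -16, -2.3, 0, -2.5, -8, -2.7, 0],
)

```text
time_s: 22.95
ee_pos: [402.5, -299.8, 107.6]
tcp_rot: [170.4, 20.7, 169.1]
ft_force: [-0.3, 0.3, -2.1]
grip_width: 9.4
```

Emit:
apply_moves(
  increments=[0, 0, 0, 0, 0, 0, 0, 0, 0, 0, 0, 0],
)

```text
time_s: 23.2
ee_pos: [402.6, -295.6, 107.9]
tcp_rot: [170.2, 20.7, 169.1]
ft_force: [-0.4, 0.3, -2.5]
grip_width: 9.2
```

```bash
python3 go.py; python3 - <<'E'
from workcell import *
from h import *
e=get_image("side");cv2.imwrite("pics/s17.png",cv2.resize(e["pixels"][220:360,190:380,::-1],None,fx=4,fy=4,interpolation=cv2.INTER_CUBIC))
d=get_image("wrist");cv2.imwrite("pics/w17.png",d["pixels"][:,:,::-1])
E
```

```text
23.2 [ 402.6 -295.6  107.9] [170.2  20.7 169.1] carrier [ 469.1 -306.6  109.7] head -7.2 roll 7.6 F [-0.4  0.3 -2.5] w 9.2
110 [ 403.5 -297.   108.2] tool delta [-1.1 -1.2 -0.1] q [ -60.3   19.1  111.2   30.3   47.9 -161.5]
60 [ 403.5 -297.    58.2] tool delta [16.5 -9.1 46. ] q [ -60.3   24.2  114.2   34.7   41.1 -167.6]
40 [ 403.5 -297.    38.2] tool delta [ 23.6 -12.3  64.5] q [ -60.3   26.4  115.1   37.    38.5 -170.6]
30 [ 403.5 -297.    28.2] tool delta [ 27.1 -13.9  73.7] q [ -60.3   27.5  115.6   38.2   37.3 -172.1]
24 [ 403.5 -297.    22.2] tool delta [ 29.2 -14.9  79.2] q [ -60.3   28.2  115.8   39.    36.5 -173.1]
up in tool [-0.353  0.159 -0.922]
```

View pics/s17.png

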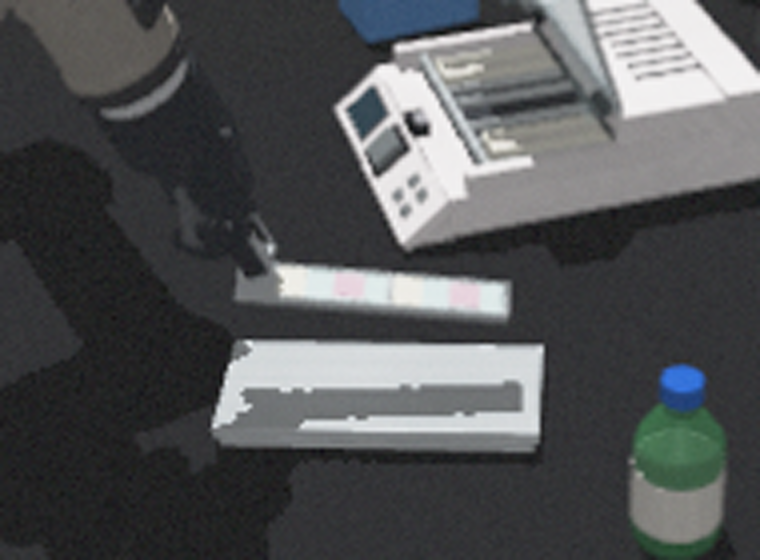

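View pics/w17.png

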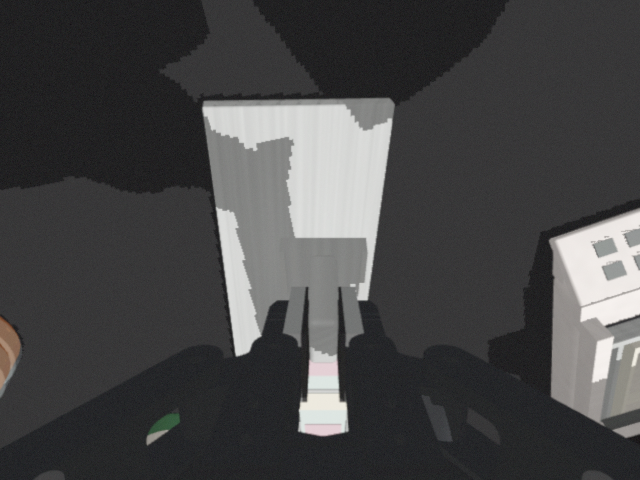

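```bash
python3 - <<'E'
from plan import *
from workcell import *
s=state(); M=Rt(s["tcp_rot"]); p=s["ee_pos"]; X=M@Rc; o=p+M@oc
d=get_image("side")
for n,c in (("tail-y bot",(95,-16,0)),("tail-y top",(95,-16,8)),("tail+y top",(95,16,8)),("nose-y bot",(-95,-16,0)),("nose-y top",(-95,-16,8))):
    px=proj(d,o+X@np.array(c,float))[0]; print(n,px.round(1),"crop",((px-[190,220])*4).round(0),(o+X@np.array(c,float)).round(1))
E
```

```text
tail-y bot [317.6 296.7] crop [510. 307.] [ 561.4 -334.4  104.8]
tail-y top [317.6 294.6] crop [511. 298.] [ 561.5 -335.5  112.7]
tail+y top [317.7 286.6] crop [511. 266.] [ 565.7 -304.1  116.9]
nose-y bot [248.8 295.3] crop [235. 301.] [ 373.  -310.5  110.8]
nose-y top [248.6 293.2] crop [235. 293.] [ 373.1 -311.6  118.8]
```

Prediction and side view agree at the nose. The tail hangs about 9 mm lower than predicted, so it will touch first and the carrier can pivot in the grip. Lowering in stages.

Emit:
apply_moves(
  increments=[4.6, -2.1, 12, 0, 4.6, -2.1, 12, 0, 4.6, -2.1, 12, 0, 4.6, -2.1, 12, 0, 3.5, -1.6, 9.2, 0, 0, 0, 0, 0, 0, 0, 0, 0],
)

```text
time_s: 23.93
ee_pos: [402.8, -296.7, 45.9]
tcp_rot: [170.2, 20.7, 169.1]
ft_force: [-0.2, -0.5, -2.4]
grip_width: 9.3
```

```bash
python3 go.py; python3 - <<'E'
from workcell import *
from h import *
e=get_image("side");cv2.imwrite("pics/s18.png",cv2.resize(e["pixels"][240:350,190:340,::-1],None,fx=5,fy=5,interpolation=cv2.INTER_CUBIC))
E
```

```text
23.9333 [ 402.8 -296.7   45.9] [170.2  20.7 169.1] carrier [ 469.2 -307.7   47.8] head -7.3 roll 7.6 F [-0.2 -0.5 -2.4] w 9.3
110 [ 403.5 -296.9  108.2] tool delta [-22.7   9.7 -57.1] q [ -60.3   19.1  111.3   30.3   47.8 -161.4]
60 [ 403.5 -296.9   58.2] tool delta [ -5.1   1.8 -11. ] q [ -60.3   24.1  114.2   34.7   41.1 -167.6]
40 [ 403.5 -296.9   38.2] tool delta [ 2.  -1.4  7.4] q [ -60.3   26.4  115.2   37.    38.5 -170.5]
30 [ 403.5 -296.9   28.2] tool delta [ 5.5 -3.  16.6] q [ -60.3   27.5  115.6   38.2   37.2 -172.1]
24 [ 403.5 -296.9   22.2] tool delta [ 7.6 -3.9 22.2] q [ -60.3   28.2  115.8   39.    36.5 -173.1]
up in tool [-0.353  0.159 -0.922]
```

View pics/s18.png

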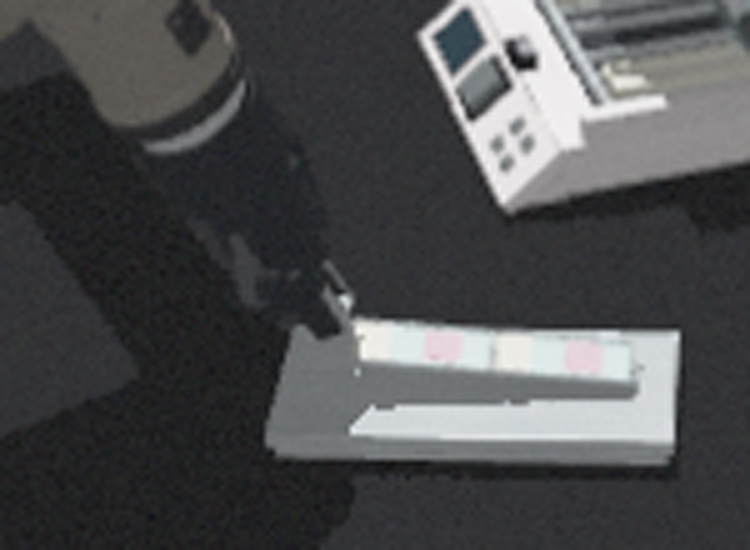

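Emit:
apply_moves(
  increments=[1, -0.5, 2.8, 0, 1, -0.5, 2.8, 0, 0.7, -0.3, 1.9, 0, 0.7, -0.3, 1.9, 0, 0.7, -0.3, 1.9, 0, 0.7, -0.3, 1.9, 0, 0, 0, 0, 0],
)

```text
time_s: 24.57
ee_pos: [403.0, -297.3, 31.6]
tcp_rot: [170.3, 20.7, 169.1]
ft_force: [-0.5, 1.0, 0.4]
grip_width: 9.2
```

Emit:
apply_moves(
  increments=[0.7, -0.3, 1.9, 0, 0.7, -0.3, 1.9, 0, 0.7, -0.3, 1.9, 0, 0, 0, 0, 0],
)

```text
time_s: 24.9
ee_pos: [403.0, -297.1, 25.3]
tcp_rot: [170.3, 20.7, 169.1]
ft_force: [-1.5, 0.5, 0.6]
grip_width: 9.2
```

```bash
python3 go.py; python3 - <<'E'
from workcell import *
from h import *
e=get_image("side");cv2.imwrite("pics/s19.png",cv2.resize(e["pixels"][240:350,190:340,::-1],None,fx=5,fy=5,interpolation=cv2.INTER_CUBIC))
E
```

```text
24.9 [ 403.  -297.1   25.3] [170.3  20.7 169.1] carrier [ 469.4 -308.2   27.1] head -7.3 roll 7.6 F [-1.5  0.5  0.6] w 9.2
110 [ 403.5 -296.9  108.2] tool delta [-29.8  13.4 -76.2] q [ -60.3   19.   111.3   30.4   47.8 -161.4]
60 [ 403.5 -296.9   58.2] tool delta [-12.1   5.5 -30.1] q [ -60.3   24.1  114.2   34.8   41.  -167.6]
40 [ 403.5 -296.9   38.2] tool delta [ -5.    2.3 -11.7] q [ -60.3   26.4  115.2   37.    38.4 -170.5]
30 [ 403.5 -296.9   28.2] tool delta [-1.5  0.7 -2.5] q [ -60.3   27.5  115.6   38.3   37.2 -172.1]
24 [ 403.5 -296.9   22.2] tool delta [ 0.6 -0.2  3.1] q [ -60.3   28.2  115.9   39.1   36.4 -173.1]
up in tool [-0.353  0.158 -0.922]
```

View pics/s19.png

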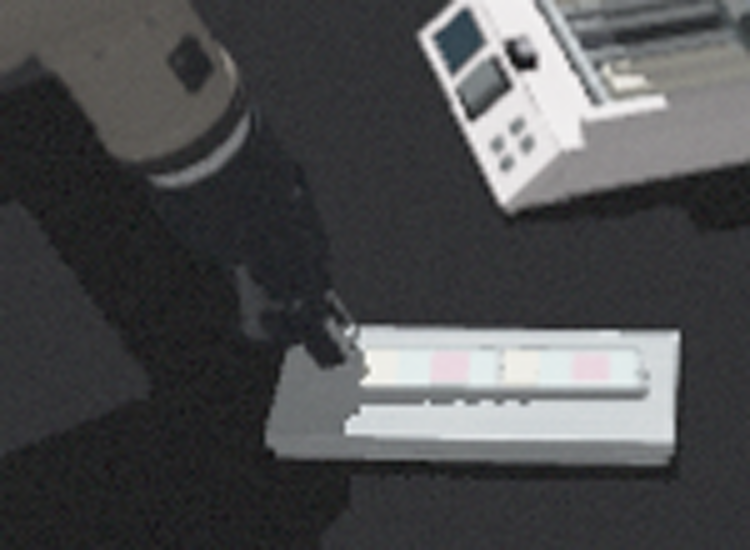

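Emit:
apply_moves(
  increments=[0.4, -0.2, 0.9, 0, 0.4, -0.2, 0.9, 0, 0.4, -0.2, 0.9, 0, 0, 0, 0, 0],
)

```text
time_s: 25.28
ee_pos: [402.9, -297.3, 22.5]
tcp_rot: [170.3, 20.7, 169.1]
ft_force: [-0.7, 1.9, 1.6]
grip_width: 9.5
```

```bash
python3 st.py; python3 - <<'E'
from workcell import *
from h import *
e=get_image("side");cv2.imwrite("pics/s20.png",cv2.resize(e["pixels"][270:350,225:335,::-1],None,fx=7,fy=7,interpolation=cv2.INTER_CUBIC))
d=get_image("wrist");cv2.imwrite("pics/w20.png",d["pixels"][:,:,::-1])
E
```

```text
25.2833 q [ -60.4   28.1  115.8   39.    36.5 -173.1] p [ 402.9 -297.3   22.5] rpy [170.28  20.7  169.07]
lean 22.78 heading 14.93 F [-0.7  1.9  1.6] w 9.5
spin to level y -24.08
axes x,y,z
 [[-0.918  0.177 -0.353]
 [ 0.128  0.979  0.158]
 [ 0.374  0.1   -0.922]]
```

View pics/s20.png

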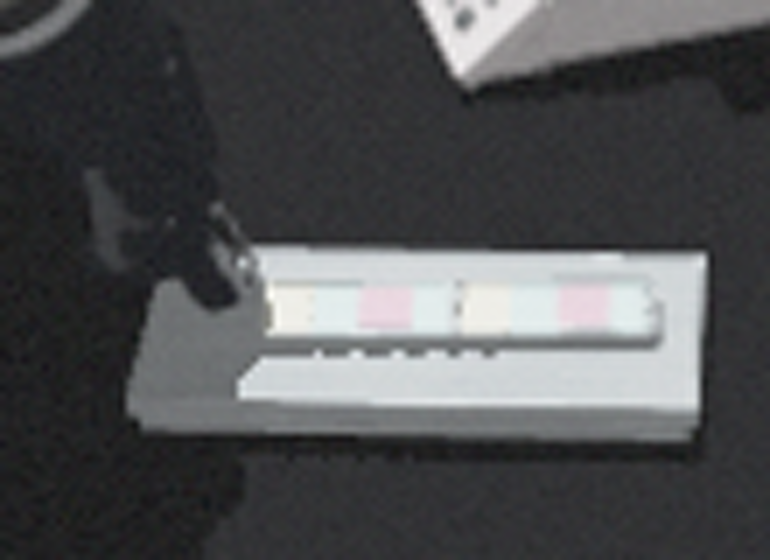

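View pics/w20.png

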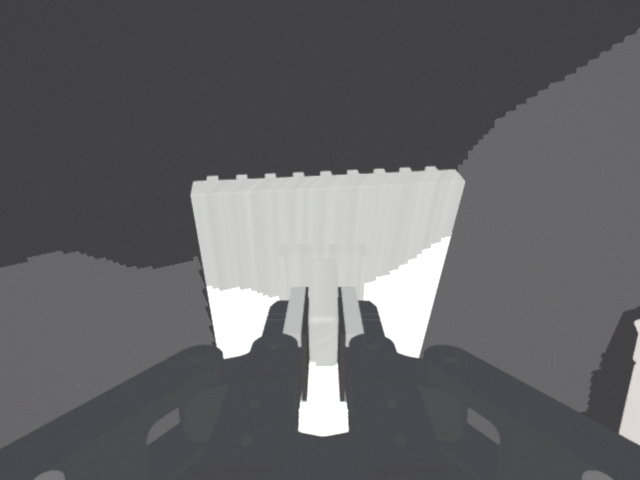

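Emit:
apply_moves(
  increments=[0.4, -0.2, 0.9, 0, 0, 0, 0, 0],
)

```text
time_s: 25.55
ee_pos: [402.8, -297.4, 21.8]
tcp_rot: [170.3, 20.7, 169.1]
ft_force: [-2.2, 2.3, 4.4]
grip_width: 9.4
```

Emit:
apply_moves(
  increments=[0, 0, 0, 0, 0, 0, 0, 0, 0, 0, 0, 0, 0, 0, 0, 0, 0, 0, 0, 0, 0, 0, 0, 0],
  jaw=0.4,
)

```text
time_s: 26.05
ee_pos: [402.8, -297.5, 21.6]
tcp_rot: [170.3, 20.7, 169.1]
ft_force: [-0.9, 0.3, -0.4]
grip_width: 33.7
```

```bash
python3 st.py; python3 - <<'E'
from workcell import *
from h import *
e=get_image("side");cv2.imwrite("pics/s21.png",cv2.resize(e["pixels"][270:350,225:335,::-1],None,fx=7,fy=7,interpolation=cv2.INTER_CUBIC))
d=get_image("wrist");cv2.imwrite("pics/w21.png",d["pixels"][:,:,::-1])
E
```

```text
26.05 q [ -60.4   28.2  115.9   39.1   36.4 -173.2] p [ 402.8 -297.5   21.6] rpy [170.3   20.7  169.06]
lean 22.77 heading 14.87 F [-0.9  0.3 -0.4] w 33.7
spin to level y -24.03
axes x,y,z
 [[-0.918  0.178 -0.354]
 [ 0.129  0.979  0.158]
 [ 0.374  0.099 -0.922]]
```

View pics/s21.png

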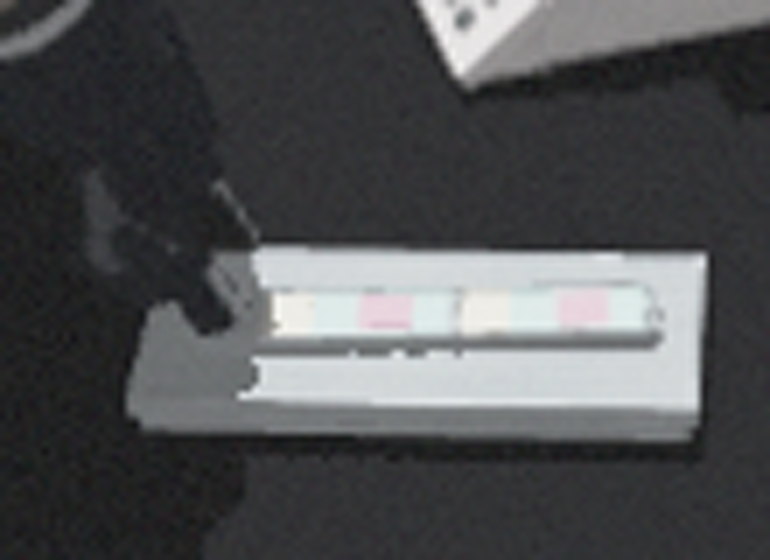

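View pics/w21.png

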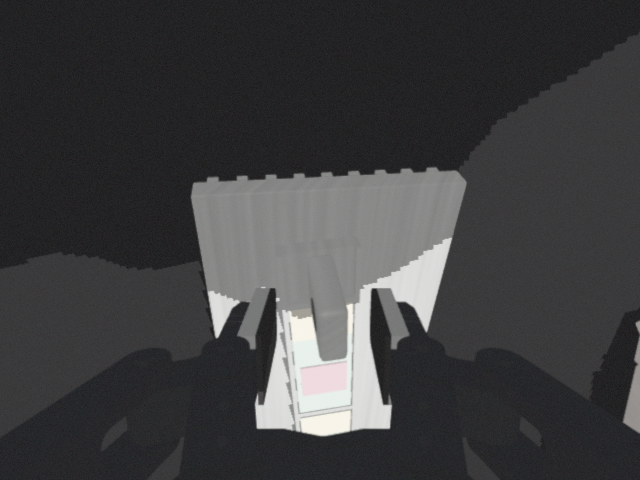

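The carrier has settled flat. The tab (310–347 px) stands free between the open fingers (275 and 372 px). Retracting straight along the tool axis.

Emit:
apply_moves(
  increments=[0, 0, -10, 0, 0, 0, -15, 0, 0, 0, -25, 0, 0, 0, -30, 0, 0, 0, -30, 0, 15, 0, -30, 0, 25, 0, -25, 0, 30, 0, -20, 0, 30, 0, -20, 0, 0, 0, 0, 0, 0, 0, 0, 0, 0, 0, 0, 0],
)

```text
time_s: 27.15
ee_pos: [234.2, -300.4, 175.7]
tcp_rot: [170.4, 20.7, 169.1]
ft_force: [0.5, 0.0, -0.3]
grip_width: 33.5
```

```bash
python3 st.py; python3 - <<'E'
from workcell import *
from h import *
s=state()
d=get_image("wrist");P=wpose(d,s);cv2.imwrite("pics/w22.png",d["pixels"][:,:,::-1])
e=get_image("side");cv2.imwrite("pics/s22.png",e["pixels"][:,:,::-1])
t=get_image("top");cv2.imwrite("pics/t22.png",t["pixels"][:,:,::-1])
cv2.imwrite("pics/s22z.png",cv2.resize(e["pixels"][180:350,225:405,::-1],None,fx=4,fy=3.5,interpolation=cv2.INTER_CUBIC))
cv2.imwrite("pics/t22z.png",cv2.resize(t["pixels"][150:350,240:460,::-1],None,fx=3.6,fy=3,interpolation=cv2.INTER_CUBIC))
E
```

```text
27.15 q [ -84.7    4.9  116.8   25.    64.5 -177.7] p [ 234.2 -300.4  175.7] rpy [170.36  20.72 169.05]
lean 22.76 heading 14.71 F [ 0.5  0.  -0.3] w 33.5
spin to level y -23.89
axes x,y,z
 [[-0.918  0.178 -0.354]
 [ 0.129  0.979  0.157]
 [ 0.374  0.098 -0.922]]
```

View pics/w22.png

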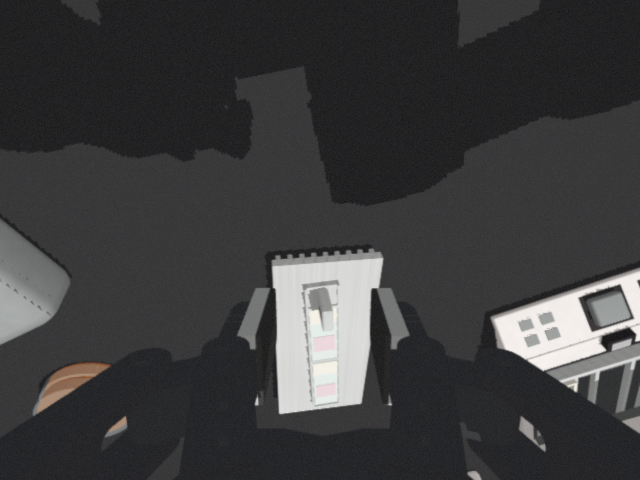

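View pics/s22z.png

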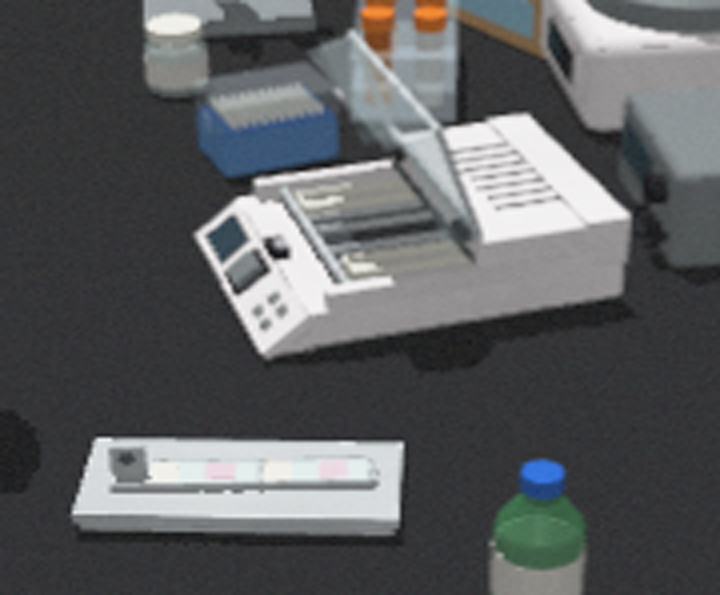

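View pics/t22z.png

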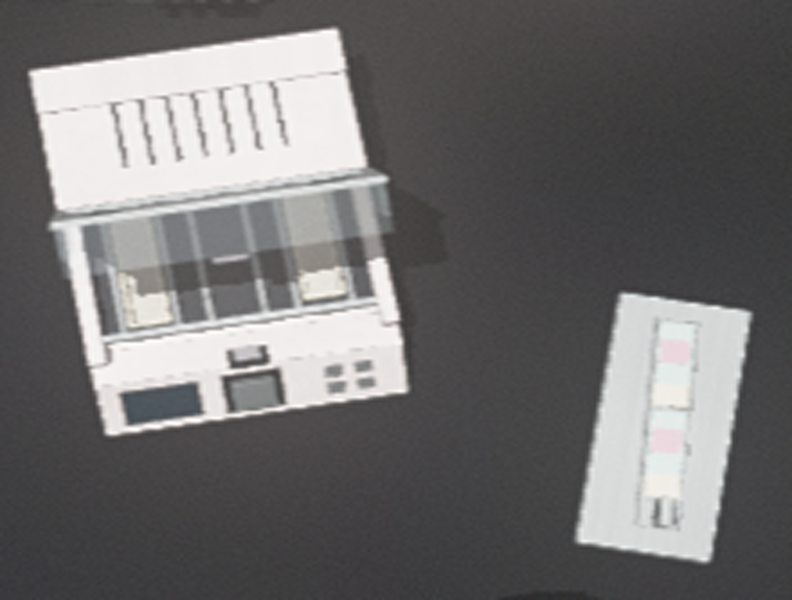

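```bash
python3 - <<'E'
from workcell import *
from h import *
t=get_image("top"); f=lambda x,y:(240+(x+.5)/3.6-.5,150+(y+.5)/3-.5)
c=onz(t,[f(655,318),f(698,322),f(637,524),f(681,530)],32)
pl=onz(t,[f(619,293),f(751,312),f(576,543),f(712,562)],24)
for n,q in(("carrier",c),("plate",pl)):
    v=(q[0]+q[1]-q[2]-q[3])/2; print(n,q.mean(0).round(1),"L",np.linalg.norm(v).round(1),"head",np.degrees(np.arctan2(v[1],v[0])).round(1))
a=np.radians(-9.9); d=c.mean(0)-pl.mean(0); print("offset in plate",(np.cos(a)*d[0]+np.sin(a)*d[1]).round(1),(-np.sin(a)*d[0]+np.cos(a)*d[1]).round(1))
E
```

```text
carrier [ 471.4 -308.9   32. ] L 187.2 head -5.5
plate [ 469.2 -308.    24. ] L 229.2 head -9.2
offset in plate 2.4 -0.5
```

The carrier's centre is within 3 mm of the plate's middle and its angle is 4° off (11° allowed). It lies flat, the lid is open, the arm is clear and nothing else has moved. Handing in.

```bash
python3 -c "
from workcell import *
print(state()['time_s'], state()['joint_vel'].round(2)); print(job_done())"
```

```text
27.35 [ 0.02  0.08  0.07 -0.03 -0.   -0.07]
the job is handed in; nothing more can be done
None
```

I pressed the release button and the lid sprang open. I then took the carrier by its tab with the hand leaning about 23°, lifted the tab end about 20 mm and drew the carrier out over the sill. It now lies slides up on the cooling plate, released, and the arm has been pulled clear. I handed the job in at 27.4 s; no verdict was reported.

**Last checks (top and side pictures):**
- **Carrier:** its centre is about 2.4 mm along and 0.5 mm across from the plate's middle. It is turned about 4° from the plate's length (11° allowed) and looks flat.
- **Lid and bench:** the lid stands open, both troughs are in their lanes, and the incubator, jar and bottle are where they were. I did not re-measure the troughs, the bystanders or the lid angle, and judged them by eye.
- **Forces:** wrist forces stayed below about 10 N at every reading. I had no direct reading of the carrier's contact force on the incubator or the plate.

**What disagreed or was worked around:**
- **Fingertips:** they were about 24 mm short of the reported TCP. Both the button contact and the wrist pictures showed this, and I corrected for it.
- **Lean:** the moves cannot tilt the hand, so I got the lean by pushing the arm against its reach and joint limits.
- **Turn onto the plate:** turning the carrier with the hand leaning tilted it sideways by about 7.5°. It touched down tail first on one long edge and settled flat when released.

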